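# Load the rotary boring fixture with handle blanks

### The arm

A 7-joint arm with a two-finger parallel gripper is mounted at the origin on the work surface. World frame = base frame: x ahead of the robot, y to its left, z up, the work surface at z = 0. Lengths are in m, angles in rad, forces in N, time in s.
With the tool pointing down it reaches from about 0.4 to 0.85 m from the base axis. Payload 10.4 kg.
Tool frame: the origin (TCP) lies at the very end of the fingers, on their centre line; the grasp point (between the pads) lies 19 mm behind it; z points along the fingers, y is the line along which they close (so a half turn about z gives the same grasp; the last joint's range is limited). The gripper opens to 85 mm and grips with 20 to 120 N. Pads are 22 mm wide; open, the fingers measure 114 mm over their backs; the gripper's body (76 mm by 85 mm) begins 54 mm behind the grasp point. The pads swing forward as they close: fully open they stand 13 mm farther back than shut.
Start: joints at [-1.203, 0.332, -0.065, 1.46, 0.022, 1.35, -0.088], TCP at [0.238, 0.578, 0.231] pointing down, gripper open.
Joint ranges: [-2.6, 2.6], [-0.5, 2.12], [-1.47, 1.34], [0.16, 2.42], [-1.27, 4.41], [0.06, 2.06], [-2.6, 2.6]. Speed limits (rad/s): [2.22, 2.22, 2.79, 2.79, 3.14, 3.14, 3.14].

### API

Orientations are given as a unit quaternion [x, y, z, w].
In Python, from workcell import * gives the robot as it stands. The module is installed in compiled form; this text tells all that it offers.
- The arm moves only by the tool carry_out, never from a script. Its argument "motion" is a list of rows, each an object with "xyz": the shift along the tool's x, y, z in m, a list of three; "angular": the turn, a rotation vector about the tool's x, y, z in degrees, a list of three. A call has 1 to 12 rows; each row is the pose to reach, as a shift and turn from the pose commanded when the call began, along the tool's axes at that moment; what a row does not reach only later rows make up. A row lasts 1/10 s, in which the tool goes at most 50 mm and 8.59 degrees, less where a joint would pass 70% of its speed; a pose out of reach is approached as far as the arm can. A call with a gripper value outside its range is refused whole. "hand" is the opening, from 0 (shut) to 1 (fully open), set as the call begins (left out, the last holds). The fingers move at their own pace and stop on an object; "grip_force" is the grip in N (left out, the last holds). Time passes only in rows, so rows that repeat a pose let the fingers close. It gives the time, the measured TCP pose, the force, the opening and the grip force at its end, in the units of the state.
- get_obs(): the state, without advancing time (a new reading comes with each control period).
- camera(name): name is "scene" or "top"; returns a dict with "img" (384x512x3 uint8, red, green, blue), "fx", "fy", "cx", "cy" (pixels), "extrinsics" (4x4, takes a point from camera to world coordinates). Camera axes: x right, y up, looking along -z (the intrinsics and any distortion apply to the point x, -y, -z); pixel columns grow to the right and rows downward; lengths in m; the calibration is good to about 2 mm. A picture is of the moment at which its call begins. There is no depth.
- hand_in(): hands the job in; it is judged then, once.
The state is a dict: "clock": time; "joint_pos": joint angles; "joint_velocities": joint speeds; "tau": joint torques, N m; "position": TCP position; "ee_rot": TCP orientation; "ft_force": force on the tool from outside, world axes, zero at the start; "torque": the same for the moment, N m; "grip_width": opening from 0.0 (shut) to 1.0 (fully open); "grasp_force": force on a finger pad.
Only numpy, scipy, OpenCV 4.12 (cv2) and the standard library are available. Lean on these libraries where they do the work, as an engineer would, in place of code of your own. Each camera call takes 0.05 s, during which the arm holds its last target. There are 200 camera calls.

### The job

Free the dial clamp by throwing its lever right back, then load every tool-handle blank from the tray into the rotary boring fixture, one to a nest: slide each one butt first along the feed trough and in under the hold-down bridge until it is home against the hub, tenon pointing outwards, then turn the dial by its pins to the next click so that an empty nest faces the trough. When all are in and the dial stands on a click with an empty nest at the trough, throw the clamp lever right over to clamp it again. Do not turn the dial while it is clamped, and leave the glue bottle and the wax tin alone.

Things in the scene. Friction and masses are not known exactly. Their poses are not given: they have to be found in the camera images.
- fixture: Green base plate (420 x 500 x 20 mm) of a hand-indexed rotary boring fixture, fixed to the bench. Origin: its underside, just below the dial's axis. +y points from the dial's axis out along the feed trough; its -y side carries a horizontal boring motor with a drill aimed at the dial (not used here).
- dial (a joint): Angle (rad) of the aluminium dial, diameter 354 mm; grows anticlockwise seen from above, turns without end both ways; 0 = nest 0 along the fixture's +x. A spring plunger clicks in at every multiple of 1.571 rad, where a nest lines up with the trough, and pulls the dial in from about 3 degrees. Leaving a click takes about 0.6 N m, slow turning 0.3 N m. Starts between two clicks.
- dial_center (a point): Centre of the dial's face, on its axis, 75 mm above the bench; axes turn with the dial. Four nests, all alike, lie along its +x, +y, -x and -y (nests 0 to 3). A blank that is home has its butt 50 mm and its tenon end 172 mm from the axis, its long axis 16 mm above the dial's face.
- nest0_stop (a point): Nest 0: middle of its inner stop, a side of the square hub (30 mm high), 50 mm from the axis, 16 mm above the dial's face. A nest is a radial slot 41 mm wide between steel rails 14 mm high, 8 mm thick, flared to 57 mm at the rim and open there.
- bridge0 (a point): Middle of the underside of nest 0's steel hold-down bridge, which crosses the slot 96 to 114 mm from the axis: 38 mm clear height above the dial's face, top 44 mm. Each nest has one, so a blank can only be slid in lengthwise from the rim.
- pin0_top (a point): Top centre of turning pin 0, an upright black round pin, diameter 22 mm, 60 mm tall from the dial's face, 125 mm from the axis, midway between nests 0 and 1. Four such pins stand midway between the nests, a quarter turn apart; grasp or push one to turn the dial.
- load_point (a point): Fixed point on the trough's centre line, 172 mm from the dial's axis, 91 mm above the bench; the tenon end of a blank home in the facing nest lies here. A fixed sheet-steel chip guard (inner radius 183 mm, top 100 mm above the bench) rings the dial; its 64 mm gap here is the only way in. A blank that sticks out past the guard's radius blocks turning.
- trough_mid (a point): Centre of the floor of the feed trough, a fixed aluminium channel along the fixture's y, leading straight to the dial; floor 76 mm above the bench, 1 mm above the dial's face. Two guide bars, 37 mm apart, 12 mm high, 10 mm thick, run 71.5 mm each way from this point; on the dial side the floor goes on 14 mm farther.
- clamp_lever (a joint): Dial clamp lever on the base plate beside the trough: rod with a black ball of radius 13 mm. 0 = leaning back to the fixture's -x (free), 1.0 = thrown right over to +x (clamped, as it starts), 0.5 = upright. Hinge along the fixture's y, 42 mm above the bench. Stays where it is left; about 1 N at the ball moves it.
- clamp_lever_tip (a point): Centre of the clamp lever's black ball, 80 mm from its hinge.
- tray: Shallow grey sheet-metal tray fixed on the bench, 360 x 190 mm, floor 6 mm above the bench, rim 16 mm high. Origin: centre of its underside, x along its length. The blanks start in it, side by side across it.
- blank1: Beech tool-handle blank, 75 g: a square billet 32 x 32 x 100 mm with a round tenon (diameter 20 mm, 22 mm long) turned on one end, 122 mm long overall. Origin: on its long axis, halfway along the 122 mm (the middle of the square part lies 11 mm nearer the butt); x axis from butt to tenon. Two or three blanks are present.
- blank1_butt (a point): Centre of the square butt end of blank1.
- blank1_tip (a point): Centre of the tenon's end face of blank1.
- blank2: Beech tool-handle blank, 75 g: a square billet 32 x 32 x 100 mm with a round tenon (diameter 20 mm, 22 mm long) turned on one end, 122 mm long overall. Origin: on its long axis, halfway along the 122 mm (the middle of the square part lies 11 mm nearer the butt); x axis from butt to tenon. Two or three blanks are present.
- blank2_butt (a point): Centre of the square butt end of blank2.
- blank2_tip (a point): Centre of the tenon's end face of blank2.
- blank3: Beech tool-handle blank, 75 g: a square billet 32 x 32 x 100 mm with a round tenon (diameter 20 mm, 22 mm long) turned on one end, 122 mm long overall. Origin: on its long axis, halfway along the 122 mm (the middle of the square part lies 11 mm nearer the butt); x axis from butt to tenon. Two or three blanks are present.
- blank3_butt (a point): Centre of the square butt end of blank3.
- blank3_tip (a point): Centre of the tenon's end face of blank3.
- glue: White glue bottle, 56 mm across, 120 mm tall, standing on the bench beyond the trough; leave it alone. Origin: centre of its underside.
- wax_tin: Round tin of polishing wax, 80 mm across, 45 mm tall, on the bench beside the tray; leave it alone. Origin: centre of its underside.
Things that resemble listed ones, but are neither listed nor needed, are in the scene too. What is shaped like the blank2 but yellow is not meant.

How it is judged:
By the outcome, as a careful person would: the job done as asked, in the order asked, and still so for the second after the job is handed in, with the robot touching nothing.
Of blank1, blank2, blank3 only 2 to 3 are there at a start; the rules pass over those that are not, and their reading is None.
At some moment in a run one of blank1, blank2, blank3 may be knocked a few centimetres aside while the robot is not near it.
Once in a run the grip may slacken for a moment while it holds something.
It also fails if it takes over 210 s, if anything falls off the work surface, if the arm or the gripper's body presses on something with over 40 N, if the wrist force passes 120 N, or if a joint passes its speed limit or range.

## Working session

There is one attempt and no reset: what is moved stays moved. The work goes in short steps, Python scripts to look and compute and a tool call to move; the robot and the scene stay as the last step left them, time stands still between calls to the robot, and variables do not carry over. Pictures are saved under pics/ and viewed, at most 16 in all, crops included, and the job is handed in when it is done.

Besides the shell and the picture viewer there is one more tool, called after "Emit:" by a JSON object that holds its "api" and its "payload". carry_out: Moves the arm, as the interface text tells. Its arguments: {"type":"object","properties":{"motion":{"type":"array"},"hand":{"type":"number"},"grip_force":{"type":"number"}},"required":["motion"]}

```bash
mkdir -p pics; cat > h.py <<'E'
from workcell import *
import numpy as np, cv2
from scipy.spatial.transform import Rotation as R
def snap(name,fn=None):
    c=camera(name)
    if fn: cv2.imwrite('pics/'+fn,c['img'][:,:,::-1])
    return c
def ray(c,u,v):
    E=np.array(c['extrinsics']); d=np.array([(u-c['cx'])/c['fx'],-(v-c['cy'])/c['fy'],-1.])
    return E[:3,3],E[:3,:3]@d
def onplane(c,u,v,z):
    o,d=ray(c,u,v); return o+d*(z-o[2])/d[2]
def proj(c,p):
    E=np.array(c['extrinsics']); q=E[:3,:3].T@(np.array(p)-E[:3,3])
    return np.array([c['cx']+c['fx']*q[0]/-q[2],c['cy']-c['fy']*q[1]/-q[2]])
E
python3 - <<'E'
from h import *
for n in ('top','scene'):
    c=snap(n)
    cv2.imwrite(f'pics/{n}0.png',cv2.resize(c['img'][:,:,::-1],(800,600),interpolation=cv2.INTER_CUBIC))
    print(n,{k:(v if k!='extrinsics' else np.round(v,3).tolist()) for k,v in c.items() if k!='img'})
s=get_obs();print({k:np.round(v,3).tolist() for k,v in s.items()})
E
```

```text
top {'fx': 424.1929015247154, 'fy': 424.1929015247154, 'cx': 251.29646353944798, 'cy': 191.77762904749068, 'extrinsics': [[-0.006, 0.988, -0.157, 0.324], [-1.0, -0.005, 0.008, 0.088], [0.007, 0.157, 0.988, 1.352], [0.0, 0.0, 0.0, 1.0]]}
scene {'fx': 366.03945779178645, 'fy': 366.03945779178645, 'cx': 258.2804613167466, 'cy': 192.18108917656727, 'extrinsics': [[-0.409, -0.668, 0.621, 1.208], [0.912, -0.309, 0.269, 0.404], [0.013, 0.677, 0.736, 0.918], [0.0, 0.0, 0.0, 1.0]]}
{'clock': 0.1, 'joint_pos': [-1.203, 0.333, -0.065, 1.461, 0.022, 1.35, -0.089], 'joint_velocities': [0.0, -0.001, 0.001, -0.001, -0.0, 0.002, -0.002], 'tau': [0.001, -62.675, 0.049, -39.243, 0.016, 0.007, 0.0], 'position': [0.238, 0.578, 0.231], 'ee_rot': [0.194, 0.981, -0.001, -0.0], 'ft_force': [-0.363, -0.175, 0.656], 'torque': [0.032, -0.026, -0.057], 'grasp_force': 0.0, 'grip_width': 1.002}
```

View pics/top0.png

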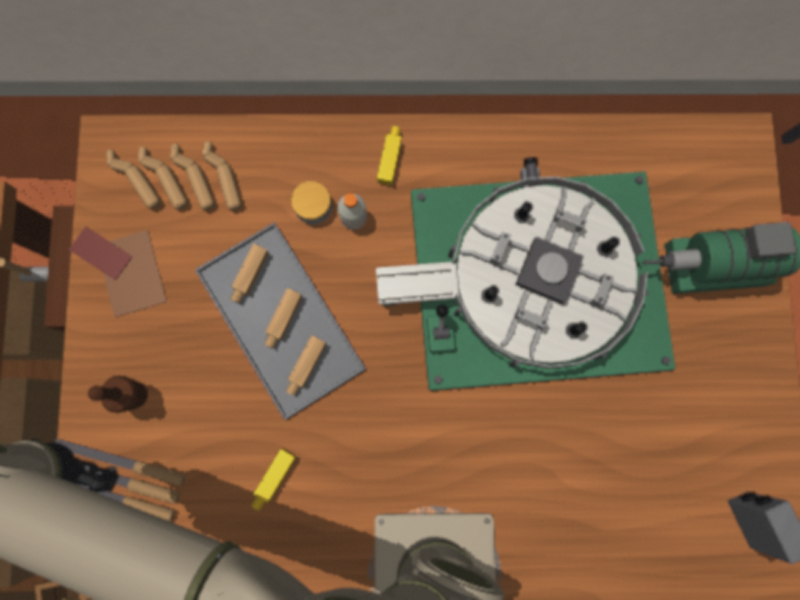

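View pics/scene0.png

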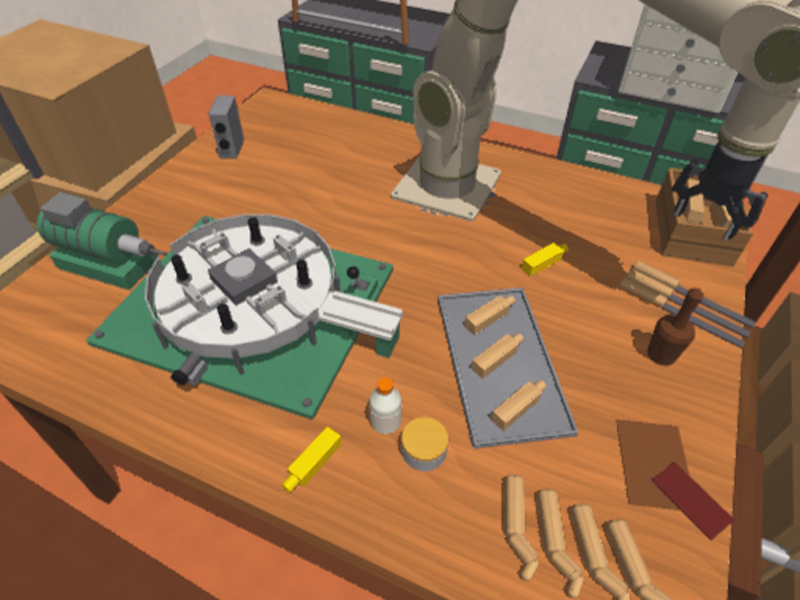

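Candidates for blanks (top view, 800 px): beech in tray at (249,271), (283,317), (307,364), which match the description. The yellow lookalikes at (390,155) and (274,478) and the bent handles at about (170,180) are not wanted. Scene view: lever ball (352,272), glue (385,405) and tin (424,443).

```bash
cat >> h.py <<'E'
def blanks(c,roi=None,zmid=0.022):
    """silhouette centroid (mid height), axis butt->tenon for beech things in mask"""
    hsv=cv2.cvtColor(c['img'],cv2.COLOR_RGB2HSV)
    m=cv2.inRange(hsv,(8,60,120),(24,190,255))
    if roi is not None:
        k=np.zeros_like(m); cv2.fillConvexPoly(k,np.int32(roi),255); m&=k
    out=[]
    for ct in cv2.findContours(m,cv2.RETR_EXTERNAL,cv2.CHAIN_APPROX_NONE)[0]:
        if cv2.contourArea(ct)<150: continue
        mm=np.zeros_like(m); cv2.drawContours(mm,[ct],-1,255,-1)
        v,u=np.nonzero(mm); P=np.array([onplane(c,a,b,zmid)[:2] for a,b in zip(u,v)])
        g=P.mean(0); w,V=np.linalg.eigh(np.cov((P-g).T)); ax=V[:,1]
        t=(P-g)@ax
        if abs(t.min())>t.max(): ax=-ax;t=-t   # tenon end is farther from centroid
        n=(P-g)@np.array([-ax[1],ax[0]])
        out.append((g,ax,t.min(),t.max(),np.ptp(n),(u.mean(),v.mean())))
    return out
E
python3 - <<'E'
from h import *
c=snap('top');img=c['img'];s=.64
hsv=cv2.cvtColor(img,cv2.COLOR_RGB2HSV)
# tray
roi=np.array([[198,270],[277,226],[366,370],[288,418]])*s
print('tray',[np.round(onplane(c,*p,0.016)[:2],3).tolist() for p in roi])
for b in blanks(c,roi): print('blank',[np.round(x,3).tolist() for x in b],'ang',np.degrees(np.arctan2(b[1][1],b[1][0])).round(1))
# plate
g=cv2.inRange(hsv,(65,80,40),(90,255,255)); g[:,int(665*s)+8:]=0
ct=np.vstack([x for x in cv2.findContours(g,cv2.RETR_EXTERNAL,cv2.CHAIN_APPROX_NONE)[0] if cv2.contourArea(x)>60])[:,0]
P=np.array([onplane(c,*p,0.02)[:2] for p in ct],dtype=np.float32)
r=cv2.minAreaRect(P*1000);print('plate',r,'hub guess')
# hub top (dark square)
v=hsv[:,:,2];m=cv2.inRange(hsv,(0,0,30),(179,70,105));k=np.zeros_like(m);cv2.circle(k,(int(551*s),int(270*s)),int(44*s),255,-1);m&=k
ct=max(cv2.findContours(m,cv2.RETR_EXTERNAL,cv2.CHAIN_APPROX_NONE)[0],key=cv2.contourArea)[:,0]
P=np.array([onplane(c,*p,0.105)[:2] for p in ct],dtype=np.float32);print('hub',cv2.minAreaRect(P*1000))
# lever ball
for n,(u0,v0) in (('top',(442,312)),('scene',(352,272))):
    q=c if n=='top' else snap('scene'); 
    h=q['img'].max(2);m=(h<55).astype(np.uint8);k=np.zeros_like(m);cv2.circle(k,(int(u0*s),int(v0*s)),7,1,-1);m&=k
    vv,uu=np.nonzero(m);print(n,'ball px',uu.mean(),vv.mean(),len(uu)); o,d=ray(q,uu.mean(),vv.mean()); d/=np.linalg.norm(d)
    if n=='top':o1,d1=o,d
A=np.c_[d1,-d];x=np.linalg.lstsq(A,o-o1,rcond=None)[0];print('ball',(o1+x[0]*d1).round(4),(o+x[1]*d).round(4))
sc=q
a=cv2.resize(img[115:275,115:435,::-1],(800,400),interpolation=cv2.INTER_CUBIC);cv2.imwrite('pics/crop1.png',a)
E
```

```text
tray [[0.6, 0.477], [0.692, 0.317], [0.394, 0.132], [0.3, 0.287]]
blank [[0.407, 0.256], [-0.887, 0.461], -0.057, 0.066, 0.033, [194.642, 232.497]] ang 152.5
blank [[0.504, 0.304], [-0.913, 0.408], -0.057, 0.066, 0.032, [179.863, 201.959]] ang 155.9
blank [[0.597, 0.375], [-0.913, 0.409], -0.058, 0.066, 0.033, [158.014, 173.191]] ang 155.9
plate ((579.933349609375, -223.12008666992188), (411.67999267578125, 492.10906982421875), 4.345551490783691) hub guess
hub ((577.1777954101562, -223.8417205810547), (104.02896118164062, 104.50713348388672), 66.73567962646484)
top ball px 282.57142857142856 198.14285714285714 56
scene ball px 225.225 174.025 40
ball [ 0.5013 -0.0135  0.1137] [ 0.5019 -0.015   0.1139]
```

View pics/crop1.png

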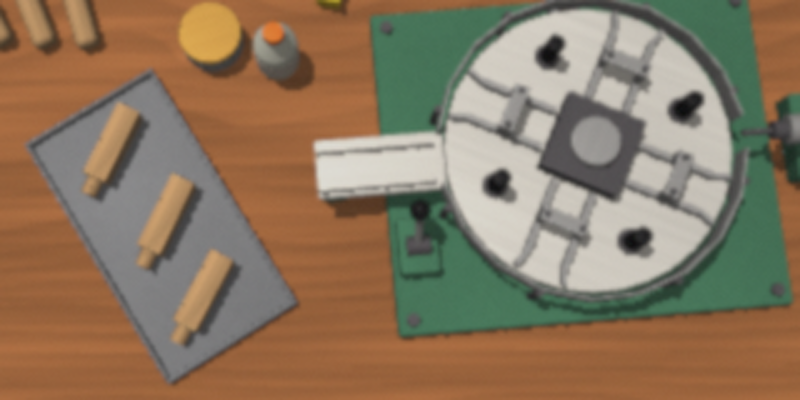

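The crop confirms three beech blanks in the tray with tenons towards the lower left, so the lookalikes are excluded. It also shows the lever leaning up-image (fixture +x) and the trough running left. The fixture origin is about (0.578,-0.2235), yaw 4.35°, with a nest at world 66.7°.

```bash
cat >> h.py <<'E'
PHI=np.radians(4.35); O=np.array([0.578,-0.2235])
FX=np.array([np.cos(PHI),np.sin(PHI)]); FY=np.array([-np.sin(PHI),np.cos(PHI)])
def fw(x,y): return O+x*FX+y*FY      # fixture -> world
def wf(p): d=np.array(p)[:2]-O; return np.array([d@FX,d@FY])
def st():
    s=get_obs(); r=R.from_quat(s['ee_rot']); x=r.apply([1,0,0])
    return s,np.array(s['position']),r,np.degrees(np.arctan2(x[1],x[0]))
def down(yaw):
    a=np.radians(yaw); x=np.array([np.cos(a),np.sin(a),0]);z=np.array([0,0,-1.]);return R.from_matrix(np.c_[x,np.cross(z,x),z])
def rel(seq):
    """seq of (xyz world, yaw deg): print rows from current pose"""
    s,p,r,y=st(); print('now',p.round(4),'yaw',round(y,2),'t',round(float(s['clock']),1),'F',np.round(s['ft_force'],1),'q7',round(float(s['joint_pos'][6]),2),'w',round(float(s['grip_width']),3))
    for q,yw in seq:
        d=r.inv().apply(np.array(q)-p); a=(r.inv()*down(yw)).as_rotvec(degrees=True)
        print('xyz',(d*1000).round(1).tolist(),'mm  ang',a.round(2).tolist())
E
python3 - <<'E'
from h import *
b=wf([.5015,-.0143]);print('ball fix',b,'hinge',b[0]-.0355)
u=fw(b[0]+.034,b[1]); rel([([*u,.2],94.35),([*u,.1],94.35)])
c=snap('top');img=c['img']
# trough outline: bright pixels columns
hsv=cv2.cvtColor(img,cv2.COLOR_RGB2HSV);m=((hsv[:,:,2]>190)&(hsv[:,:,1]<40)).astype(np.uint8);m[:,290:]=0;m[:160]=0;m[:,:236]=0;m[200:]=0
ct=max(cv2.findContours(m,cv2.RETR_EXTERNAL,cv2.CHAIN_APPROX_NONE)[0],key=cv2.contourArea)[:,0]
P=np.array([wf(onplane(c,*p,.088)) for p in ct]);print('trough fix bbox',P.min(0).round(4),P.max(0).round(4))
for lo,hi in ((.21,.24),(.24,.27),(.27,.3),(.3,.33)):
    q=P[(P[:,1]>lo)&(P[:,1]<hi)];print(lo,q[:,0].min().round(4),q[:,0].max().round(4))
E
```

```text
ball fix [-0.06041204  0.2143998 ] hinge -0.09591203696511336
now [0.238  0.5777 0.2309] yaw 157.61 t 0.2 F [ 0.5  1.  -0.1] q7 -0.09 w 0.998
xyz [-499.5, -431.7, 31.2] mm  ang [-0.04, 0.03, 63.26]
xyz [-499.4, -431.6, 131.2] mm  ang [-0.04, 0.03, 63.26]
trough fix bbox [-0.0235  0.185 ] [0.0354 0.332 ]
0.21 -0.023 0.034
0.24 -0.0232 0.0341
0.27 -0.0235 0.0351
0.3 -0.0234 0.0354
```

Emit:
{"api": "carry_out", "payload": {"motion": [{"xyz": [-0.25, -0.216, 0.031], "angular": [0, 0, 30]}, {"xyz": [-0.25, -0.216, 0.031], "angular": [0, 0, 30]}, {"xyz": [-0.25, -0.216, 0.031], "angular": [0, 0, 30]}, {"xyz": [-0.5, -0.432, 0.031], "angular": [0, 0, 63.3]}, {"xyz": [-0.5, -0.432, 0.031], "angular": [0, 0, 63.3]}, {"xyz": [-0.5, -0.432, 0.031], "angular": [0, 0, 63.3]}, {"xyz": [-0.5, -0.432, 0.031], "angular": [0, 0, 63.3]}, {"xyz": [-0.5, -0.432, 0.031], "angular": [0, 0, 63.3]}, {"xyz": [-0.5, -0.432, 0.031], "angular": [0, 0, 63.3]}, {"xyz": [-0.5, -0.432, 0.031], "angular": [0, 0, 63.3]}, {"xyz": [-0.5, -0.432, 0.031], "angular": [0, 0, 63.3]}, {"xyz": [-0.5, -0.432, 0.031], "angular": [0, 0, 63.3]}], "hand": 0, "grip_force": 40}}

```text
clock: 1.45
position: [0.5086, 0.0412, 0.2026]
ee_rot: [0.68, 0.733, 0.0, 0.0]
ft_force: [1.6, 1.0, -0.6]
grip_width: 0.001
grasp_force: 0.0
```

Emit:
{"api": "carry_out", "payload": {"motion": [{"xyz": [-0.057, 0.02, 0], "angular": [0, 0, 0]}, {"xyz": [-0.057, 0.02, 0], "angular": [0, 0, 0]}, {"xyz": [-0.057, 0.02, 0.05], "angular": [0, 0, 0]}, {"xyz": [-0.057, 0.02, 0.102], "angular": [0, 0, 0]}, {"xyz": [-0.057, 0.02, 0.102], "angular": [0, 0, 0]}, {"xyz": [-0.057, 0.02, 0.102], "angular": [0, 0, 0]}, {"xyz": [-0.057, 0.02, 0.102], "angular": [0, 0, 0]}]}}

```text
clock: 2.15
position: [0.5338, -0.012, 0.1029]
ee_rot: [0.68, 0.733, 0.001, 0.001]
ft_force: [1.5, -0.5, 0.1]
grip_width: -0.002
grasp_force: 0.0
```

```bash
python3 - <<'E'
from h import *
b=np.array([-.0604,.2144]); rel([([*fw(b[0]+.034,b[1]),.1],94.35),([*fw(b[0]-.071+.025,b[1]),.1],94.35)])
c=snap('top');q=snap('scene')
for n,k,(x0,y0,x1,y1) in (('topdial',c,(236,108,436,258)),('scenedial',q,(80,125,280,275))):
    cv2.imwrite(f'pics/{n}.png',cv2.resize(k['img'][y0:y1,x0:x1,::-1],(800,600),interpolation=cv2.INTER_CUBIC))
E
```

```text
now [ 0.5338 -0.012   0.1029] yaw 94.32 t 2.1 F [ 1.5 -0.5  0.1] q7 0.14 w -0.002
xyz [0.2, 1.6, 2.9] mm  ang [0.19, -0.02, -0.03]
xyz [0.2, -78.3, 2.6] mm  ang [0.19, -0.02, -0.03]
```

View pics/topdial.png

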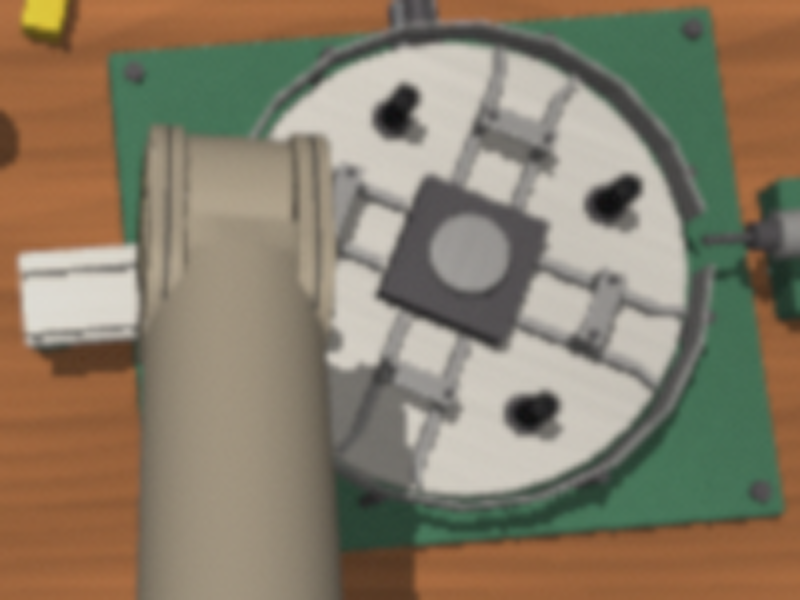

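View pics/scenedial.png

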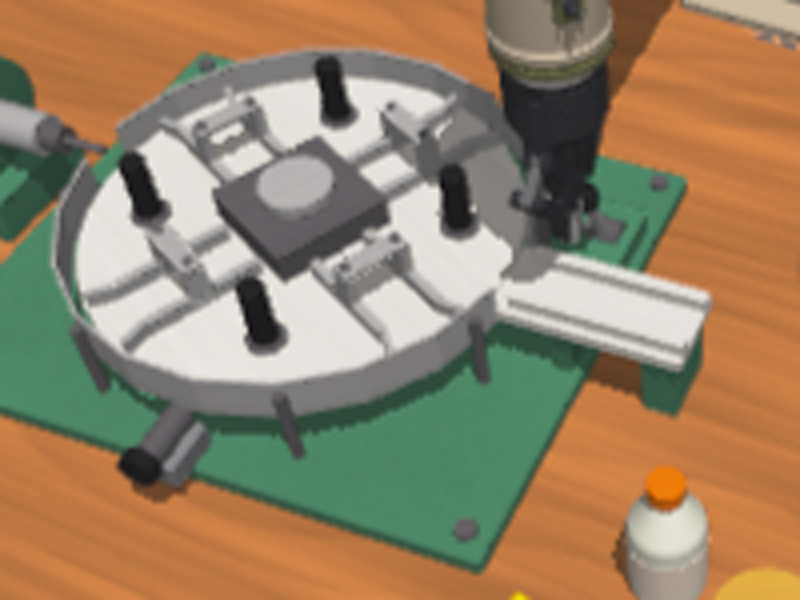

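The top view shows the hub disc at (470,253) and pin tops at (404,96), (625,188) and (545,404). The scene view has them at (295,185), (252,287), (132,162) and (329,65). I'll triangulate the centre.

```bash
cat >> h.py <<'E'
def tri(c,a,q,b):
    o1,d1=ray(c,*a);o2,d2=ray(q,*b);x=np.linalg.lstsq(np.c_[d1,-d2],o2-o1,rcond=None)[0]
    A,B=o1+x[0]*d1,o2+x[1]*d2;return (A+B)/2,np.linalg.norm(A-B)
E
python3 - <<'E'
from h import *
c=snap('top');q=snap('scene')
T=lambda p:(p[0]/4+236-.375,p[1]/4+108-.375);S=lambda p:(p[0]/4+80-.375,p[1]/4+125-.375)
pr={'hub':((470,253),(295,185)),'A':((404,96),(252,287)),'B':((625,188),(132,162)),'C':((545,404),(329,65)),'sTL':((133,73),(465,530)),'sBR':((760,491),(206,63))}
W={}
for k,(a,b) in pr.items():
    W[k],e=tri(c,T(a),q,S(b));print(k,W[k].round(4),round(e,4))
print('AC mid',(W['A']+W['C'])/2,'screw mid',(W['sTL']+W['sBR'])/2)
for n in 'ABC':
    d=W[n]-(W['A']+W['C'])/2;print(n,np.hypot(d[0],d[1]),np.degrees(np.arctan2(d[1],d[0])))
# trough corners top (far end) from crop: (18,255),(28,345)
for p,h in (((18,255),.088),((28,345),.088),((137,246),.088),((143,337),.088)):
    print('tr',wf(onplane(c,*T(p),h)))
E
```

```text
hub [ 0.5829 -0.2263  0.1123] 0.0009
A [ 0.6985 -0.1772  0.1322] 0.001
B [ 0.6286 -0.3402  0.1304] 0.0035
C [ 0.4666 -0.2705  0.1314] 0.0004
sTL [0.7538 0.0182 0.0193] 0.0025
sBR [ 0.4105 -0.4693  0.0224] 0.0021
AC mid [ 0.58258634 -0.22386959  0.13176418] screw mid [ 0.58216138 -0.22552996  0.02083739]
A 0.124984750591101 21.908610877016205
B 0.12504314946222336 -68.42410701987114
C 0.1249847505911011 -158.09138912298383
tr [0.03520848 0.33389013]
tr [-0.03440111  0.3317515 ]
tr [0.03490539 0.24308895]
tr [-0.0353124   0.24478899]
```

Emit:
{"api": "carry_out", "payload": {"motion": [{"xyz": [0, -0.015, 0.003], "angular": [0, 0, 0]}, {"xyz": [0, -0.03, 0.003], "angular": [0, 0, 0]}, {"xyz": [0, -0.045, 0.003], "angular": [0, 0, 0]}, {"xyz": [0, -0.06, 0.003], "angular": [0, 0, 0]}, {"xyz": [0, -0.07, 0.003], "angular": [0, 0, 0]}, {"xyz": [0, -0.075, 0.003], "angular": [0, 0, 0]}, {"xyz": [0, -0.078, 0.003], "angular": [0, 0, 0]}, {"xyz": [0, -0.078, 0.003], "angular": [0, 0, 0]}]}}

```text
clock: 3.15
position: [0.4552, -0.018, 0.0978]
ee_rot: [0.68, 0.733, 0.001, 0.0]
ft_force: [2.1, -0.3, -0.3]
grip_width: -0.0
grasp_force: 0.8
```

Emit:
{"api": "carry_out", "payload": {"motion": [{"xyz": [0, -0.003, 0], "angular": [0, 0, 0]}, {"xyz": [0, -0.006, 0], "angular": [0, 0, 0]}, {"xyz": [0, -0.006, 0], "angular": [0, 0, 0]}]}}

```text
clock: 3.45
position: [0.4542, -0.018, 0.099]
ee_rot: [0.68, 0.733, 0.004, 0.004]
ft_force: [24.8, 1.9, -14.3]
grip_width: 0.003
grasp_force: 12.2
```

Emit:
{"api": "carry_out", "payload": {"motion": [{"xyz": [0, -0.003, 0], "angular": [0, 0, 0]}, {"xyz": [0, -0.006, 0], "angular": [0, 0, 0]}, {"xyz": [0, -0.006, 0], "angular": [0, 0, 0]}]}}

```text
clock: 3.75
position: [0.4534, -0.0179, 0.1008]
ee_rot: [0.68, 0.734, 0.008, 0.009]
ft_force: [46.0, 2.7, -24.5]
grip_width: 0.001
grasp_force: 22.5
```

Emit:
{"api": "carry_out", "payload": {"motion": [{"xyz": [0, 0.015, 0], "angular": [0, 0, 0]}, {"xyz": [0, 0.03, 0], "angular": [0, 0, 0]}, {"xyz": [0, 0.03, -0.05], "angular": [0, 0, 0]}, {"xyz": [0, 0.03, -0.09], "angular": [0, 0, 0]}, {"xyz": [0, 0.03, -0.09], "angular": [0, 0, 0]}, {"xyz": [0, 0.03, -0.09], "angular": [0, 0, 0]}], "hand": 0.55}}

```text
clock: 4.35
position: [0.4728, -0.0167, 0.1878]
ee_rot: [0.68, 0.733, 0.0, 0.0]
ft_force: [0.2, -0.8, -1.6]
grip_width: 0.554
grasp_force: 0.0
```

```bash
sed -i 's/^PHI=.*/PHI=np.radians(4.4); O=np.array([0.5825,-0.225])/' h.py; cat >> h.py <<'E'
def pin(deg,r=.125): return O+r*np.array([np.cos(np.radians(deg)),np.sin(np.radians(deg))])
E
python3 - <<'E'
from h import *
p=pin(111.9);rel([([*p,.19],111.9),([*p,.104],111.9)])
E
```

```text
now [ 0.4728 -0.0167  0.1878] yaw 94.32 t 4.3 F [ 0.2 -0.8 -1.6] q7 0.02 w 0.554
xyz [-96.8, 55.9, -2.2] mm  ang [0.05, -0.01, -17.58]
xyz [-96.9, 55.8, 83.8] mm  ang [0.05, -0.01, -17.58]
```

Emit:
{"api": "carry_out", "payload": {"motion": [{"xyz": [-0.097, 0.056, -0.002], "angular": [0, 0, -17.6]}, {"xyz": [-0.097, 0.056, -0.002], "angular": [0, 0, -17.6]}, {"xyz": [-0.097, 0.056, -0.002], "angular": [0, 0, -17.6]}, {"xyz": [-0.097, 0.056, -0.002], "angular": [0, 0, -17.6]}, {"xyz": [-0.097, 0.056, 0.04], "angular": [0, 0, -17.6]}, {"xyz": [-0.097, 0.056, 0.084], "angular": [0, 0, -17.6]}, {"xyz": [-0.097, 0.056, 0.084], "angular": [0, 0, -17.6]}, {"xyz": [-0.097, 0.056, 0.084], "angular": [0, 0, -17.6]}]}}

```text
clock: 5.15
position: [0.5348, -0.1092, 0.1032]
ee_rot: [0.56, 0.828, -0.001, -0.001]
ft_force: [0.9, 0.4, 0.8]
grip_width: 0.551
grasp_force: 0.0
```

Emit:
{"api": "carry_out", "payload": {"motion": [{"xyz": [0, 0, 0], "angular": [0, 0, 0]}, {"xyz": [0, 0, 0], "angular": [0, 0, 0]}, {"xyz": [0, 0, 0], "angular": [0, 0, 0]}, {"xyz": [0, 0, 0], "angular": [0, 0, 0]}, {"xyz": [0, 0, 0], "angular": [0, 0, 0]}], "hand": 0, "grip_force": 25}}

```text
clock: 5.65
position: [0.5369, -0.1093, 0.1054]
ee_rot: [0.56, 0.829, 0.001, 0.001]
ft_force: [-0.6, 0.5, 7.8]
grip_width: 0.249
grasp_force: 24.8
```

```bash
python3 - <<'E'
from h import *
s,p,_,y=st();d=p[:2]-O;print(np.hypot(*d),np.degrees(np.arctan2(d[1],d[0])))
rel([([*pin(111.9+27.5*k/4),p[2]],111.9+27.5*k/4) for k in range(1,5)])
E
```

```text
0.12439480105337408 111.52702177967056
now [ 0.5369 -0.1093  0.1054] yaw 111.91 t 5.7 F [-0.6  0.5  7.8] q7 0.67 w 0.249
xyz [-0.3, -15.8, -0.1] mm  ang [0.19, 0.05, -6.86]
xyz [-3.0, -30.5, -0.1] mm  ang [0.19, 0.06, -13.74]
xyz [-7.4, -44.8, -0.1] mm  ang [0.18, 0.08, -20.61]
xyz [-13.5, -58.5, -0.2] mm  ang [0.18, 0.09, -27.49]
```

Emit:
{"api": "carry_out", "payload": {"motion": [{"xyz": [-0.001, -0.0152, 0], "angular": [0, 0, -6.9]}, {"xyz": [-0.0036, -0.03, 0], "angular": [0, 0, -13.8]}, {"xyz": [-0.0081, -0.0445, 0], "angular": [0, 0, -20.7]}, {"xyz": [-0.0143, -0.0583, 0], "angular": [0, 0, -27.7]}, {"xyz": [-0.0143, -0.0583, 0], "angular": [0, 0, -27.7]}, {"xyz": [-0.0143, -0.0583, 0], "angular": [0, 0, -27.7]}]}}

```text
clock: 6.25
position: [0.4882, -0.1443, 0.1054]
ee_rot: [0.346, 0.938, 0.001, 0.002]
ft_force: [-0.8, 2.5, 10.5]
grip_width: 0.247
grasp_force: 28.3
```

Emit:
{"api": "carry_out", "payload": {"motion": [{"xyz": [0, 0, 0], "angular": [0, 0, 0]}, {"xyz": [0, 0, 0], "angular": [0, 0, 0]}, {"xyz": [0, 0, 0], "angular": [0, 0, 0]}, {"xyz": [0, 0, -0.04], "angular": [0, 0, 0]}, {"xyz": [0, 0, -0.09], "angular": [0, 0, 0]}, {"xyz": [0, 0, -0.13], "angular": [0, 0, 0]}, {"xyz": [0, 0, -0.13], "angular": [0, 0, 0]}], "hand": 0.55}}

```text
clock: 6.95
position: [0.4891, -0.1451, 0.2387]
ee_rot: [0.346, 0.938, 0.001, 0.004]
ft_force: [-0.2, -0.2, -0.9]
grip_width: 0.549
grasp_force: 0.0
```

```bash
cat >> h.py <<'E'
def hub(c):
    # nest angle (deg, world) from hub square; reliable mod 90
    hsv=cv2.cvtColor(c['img'],cv2.COLOR_RGB2HSV);m=cv2.inRange(hsv,(0,0,30),(179,70,105));k=np.zeros_like(m);cv2.circle(k,(353,173),28,255,-1);m&=k
    ct=max(cv2.findContours(m,cv2.RETR_EXTERNAL,cv2.CHAIN_APPROX_NONE)[0],key=cv2.contourArea)[:,0]
    return cv2.minAreaRect(np.array([onplane(c,*p,0.105)[:2]*1000 for p in ct],dtype=np.float32))
E
python3 - <<'E'
from h import *
c=snap('top');print(hub(c))
roi=np.array([[198,270],[277,226],[366,370],[288,418]])*.64
for b in blanks(c,roi): 
    g,ax=b[0],b[1]; print('blank',[np.round(x,3).tolist() for x in b],'ang',np.degrees(np.arctan2(b[1][1],b[1][0])).round(1))
    m=g-ax*.004; rel([([*m,.15],np.degrees(np.arctan2(ax[1],ax[0]))),([*m,.018],np.degrees(np.arctan2(ax[1],ax[0])))])
cv2.imwrite('pics/v5.png',cv2.resize(c['img'][115:275,235:435,::-1],(800,640))[:600])
E
```

```text
((587.8824462890625, -188.85984802246094), (72.69342041015625, 169.32203674316406), 75.3260726928711)
blank [[0.407, 0.256], [-0.887, 0.461], -0.057, 0.066, 0.033, [194.642, 232.497]] ang 152.5
now [ 0.4881 -0.1446  0.2358] yaw 139.58 t 7.0 F [ 0.2  0.8 -1.6] q7 1.1 w 0.548
xyz [317.3, 253.2, 85.5] mm  ang [0.16, 0.22, -12.97]
xyz [317.8, 252.7, 217.5] mm  ang [0.16, 0.22, -12.97]
blank [[0.504, 0.304], [-0.913, 0.408], -0.057, 0.066, 0.033, [179.844, 201.964]] ang 155.9
now [ 0.4881 -0.1446  0.2358] yaw 139.58 t 7.0 F [ 0.2  0.8 -1.6] q7 1.1 w 0.548
xyz [275.2, 352.6, 86.0] mm  ang [0.15, 0.22, -16.32]
xyz [275.6, 352.2, 218.0] mm  ang [0.15, 0.22, -16.32]
blank [[0.597, 0.375], [-0.913, 0.408], -0.058, 0.067, 0.033, [158.058, 173.114]] ang 155.9
now [ 0.4881 -0.1446  0.2358] yaw 139.58 t 7.0 F [ 0.2  0.8 -1.6] q7 1.1 w 0.548
xyz [250.5, 467.4, 86.4] mm  ang [0.15, 0.22, -16.31]
xyz [250.9, 467.0, 218.4] mm  ang [0.15, 0.22, -16.31]
```

View pics/v5.png

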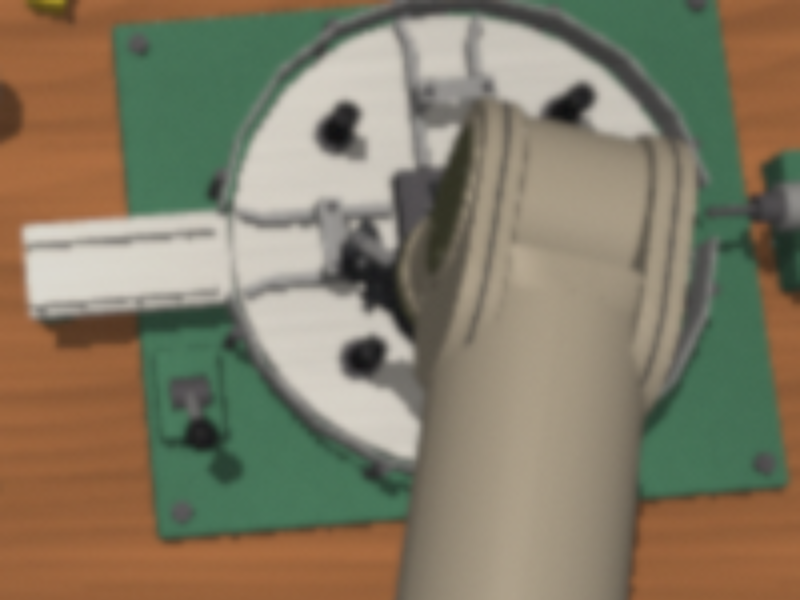

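The lever ball now lies at (200,433), below its bracket, so the clamp is free. A nest is lined up with the trough at (330,240). Next is blank 1.

Emit:
{"api": "carry_out", "payload": {"motion": [{"xyz": [0.317, 0.253, 0.08], "angular": [0.2, 0.2, -13]}, {"xyz": [0.317, 0.253, 0.08], "angular": [0.2, 0.2, -13]}, {"xyz": [0.317, 0.253, 0.08], "angular": [0.2, 0.2, -13]}, {"xyz": [0.317, 0.253, 0.08], "angular": [0.2, 0.2, -13]}, {"xyz": [0.317, 0.253, 0.08], "angular": [0.2, 0.2, -13]}, {"xyz": [0.317, 0.253, 0.08], "angular": [0.2, 0.2, -13]}, {"xyz": [0.317, 0.253, 0.08], "angular": [0.2, 0.2, -13]}, {"xyz": [0.317, 0.253, 0.08], "angular": [0.2, 0.2, -13]}, {"xyz": [0.317, 0.253, 0.08], "angular": [0.2, 0.2, -13]}, {"xyz": [0.317, 0.253, 0.08], "angular": [0.2, 0.2, -13]}, {"xyz": [0.317, 0.253, 0.08], "angular": [0.2, 0.2, -13]}, {"xyz": [0.317, 0.253, 0.08], "angular": [0.2, 0.2, -13]}], "hand": 0.75}}

```text
clock: 8.2
position: [0.4099, 0.2521, 0.1532]
ee_rot: [0.238, 0.971, -0.001, -0.002]
ft_force: [-0.5, -0.7, 0.4]
grip_width: 0.75
grasp_force: 0.0
```

```bash
python3 - <<'E'
from h import *
rel([([.4105,.254,.018],152.5)])
E
```

```text
now [0.4099 0.2521 0.1532] yaw 152.46 t 8.2 F [-0.5 -0.7  0.4] q7 0.46 w 0.75
xyz [-0.2, 2.5, 135.2] mm  ang [-0.2, -0.22, -0.04]
```

Emit:
{"api": "carry_out", "payload": {"motion": [{"xyz": [0, 0.002, 0.05], "angular": [-0.2, -0.2, 0]}, {"xyz": [0, 0.002, 0.1], "angular": [-0.2, -0.2, 0]}, {"xyz": [0, 0.002, 0.135], "angular": [-0.2, -0.2, 0]}, {"xyz": [0, 0.002, 0.135], "angular": [-0.2, -0.2, 0]}, {"xyz": [0, 0.002, 0.135], "angular": [-0.2, -0.2, 0]}]}}

```text
clock: 8.7
position: [0.4103, 0.2547, 0.0193]
ee_rot: [0.238, 0.971, 0.0, -0.0]
ft_force: [1.1, 0.5, 1.3]
grip_width: 0.75
grasp_force: 0.0
```

Emit:
{"api": "carry_out", "payload": {"motion": [{"xyz": [0, 0, 0], "angular": [0, 0, 0]}, {"xyz": [0, 0, 0], "angular": [0, 0, 0]}, {"xyz": [0, 0, 0], "angular": [0, 0, 0]}, {"xyz": [0, 0, 0], "angular": [0, 0, 0]}, {"xyz": [0, 0, 0], "angular": [0, 0, 0]}, {"xyz": [0, 0, 0], "angular": [0, 0, 0]}], "hand": 0, "grip_force": 60}}

```text
clock: 9.3
position: [0.4109, 0.2562, 0.0205]
ee_rot: [0.237, 0.972, 0.002, 0.001]
ft_force: [-1.5, -2.1, 10.1]
grip_width: 0.361
grasp_force: 59.7
```

```bash
python3 - <<'E'
from h import *
u=fw(0,.258);rel([([*u,.19],94.4),([*u,.09],94.4)])
E
```

```text
now [0.4109 0.2562 0.0205] yaw 152.59 t 9.3 F [-1.5 -2.1 10.1] q7 0.48 w 0.361
xyz [-238.0, -128.4, -169.7] mm  ang [0.22, -0.05, 58.19]
xyz [-238.0, -128.7, -69.7] mm  ang [0.22, -0.05, 58.19]
```

Emit:
{"api": "carry_out", "payload": {"motion": [{"xyz": [0, 0, -0.05], "angular": [0, 0, 0]}, {"xyz": [0, 0, -0.1], "angular": [0, 0, 0]}, {"xyz": [-0.04, -0.02, -0.14], "angular": [0, 0, 8]}, {"xyz": [-0.08, -0.04, -0.17], "angular": [0, 0, 16]}, {"xyz": [-0.12, -0.06, -0.17], "angular": [0, 0, 24]}, {"xyz": [-0.16, -0.08, -0.17], "angular": [0, 0, 32]}, {"xyz": [-0.2, -0.1, -0.17], "angular": [0, 0, 40]}, {"xyz": [-0.238, -0.128, -0.17], "angular": [0, 0, 48]}, {"xyz": [-0.238, -0.128, -0.17], "angular": [0, 0, 56]}, {"xyz": [-0.238, -0.128, -0.17], "angular": [0, 0, 58.2]}, {"xyz": [-0.238, -0.128, -0.17], "angular": [0, 0, 58.2]}, {"xyz": [-0.238, -0.128, -0.17], "angular": [0, 0, 58.2]}]}}

```text
clock: 10.5
position: [0.5621, 0.0325, 0.1889]
ee_rot: [0.679, 0.734, 0.001, -0.0]
ft_force: [0.1, -0.2, -0.6]
grip_width: 0.36
grasp_force: 60.2
```

```bash
python3 - <<'E'
from h import *
u=fw(0,.258);rel([([*u,.12],94.4),([*u,.092],94.4)])
c=snap('top');q=snap('scene')
a=cv2.resize(c['img'][130:230,215:335,::-1],(480,400));b=cv2.resize(q['img'][90:240,180:276,::-1],(256,400))
cv2.imwrite('pics/v6.png',np.hstack([a,b]))
E
```

```text
now [0.5621 0.0325 0.1889] yaw 94.53 t 10.5 F [ 0.1 -0.2 -0.6] q7 0.03 w 0.36
xyz [-0.4, 0.6, 68.9] mm  ang [0.05, -0.06, 0.13]
xyz [-0.4, 0.5, 96.9] mm  ang [0.05, -0.06, 0.13]
```

View pics/v6.png

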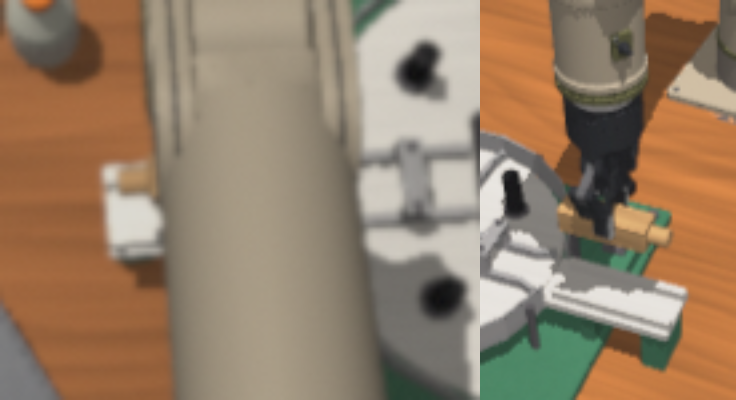

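The scene crop shows the blank level in the fingers above the trough, tenon outward. I'll lower it slowly and watch the force.

Emit:
{"api": "carry_out", "payload": {"motion": [{"xyz": [0, 0, 0.04], "angular": [0, 0, 0]}, {"xyz": [0, 0, 0.07], "angular": [0, 0, 0]}, {"xyz": [0, 0, 0.08], "angular": [0, 0, 0]}, {"xyz": [0, 0, 0.084], "angular": [0, 0, 0]}, {"xyz": [0, 0, 0.088], "angular": [0, 0, 0]}, {"xyz": [0, 0, 0.092], "angular": [0, 0, 0]}, {"xyz": [0, 0, 0.092], "angular": [0, 0, 0]}]}}

```text
clock: 11.3
position: [0.5623, 0.0324, 0.0967]
ee_rot: [0.679, 0.734, 0.001, -0.0]
ft_force: [-0.0, -1.4, 0.1]
grip_width: 0.361
grasp_force: 65.4
```

Emit:
{"api": "carry_out", "payload": {"motion": [{"xyz": [0, 0, 0.003], "angular": [0, 0, 0]}, {"xyz": [0, 0, 0.005], "angular": [0, 0, 0]}, {"xyz": [0, 0, 0.005], "angular": [0, 0, 0]}]}}

```text
clock: 11.6
position: [0.5619, 0.0323, 0.091]
ee_rot: [0.679, 0.734, 0.0, -0.0]
ft_force: [-0.2, -0.2, -0.8]
grip_width: 0.359
grasp_force: 65.4
```

Emit:
{"api": "carry_out", "payload": {"motion": [{"xyz": [0, 0, 0], "angular": [0, 0, 0]}, {"xyz": [0, 0, 0], "angular": [0, 0, 0]}, {"xyz": [0, 0, 0], "angular": [0, 0, 0]}, {"xyz": [0, 0, -0.04], "angular": [0, 0, 0]}, {"xyz": [0, 0, -0.07], "angular": [0, 0, 0]}, {"xyz": [0.05, 0, -0.07], "angular": [0, 0, 0]}, {"xyz": [0.095, 0, -0.07], "angular": [0, 0, 0]}, {"xyz": [0.095, 0, -0.07], "angular": [0, 0, 0]}, {"xyz": [0.095, 0, -0.07], "angular": [0, 0, 0]}], "hand": 0.7}}

```text
clock: 12.5
position: [0.5545, 0.1281, 0.1612]
ee_rot: [0.678, 0.735, 0.0, -0.0]
ft_force: [-0.2, -0.2, 0.1]
grip_width: 0.701
grasp_force: 0.0
```

Emit:
{"api": "carry_out", "payload": {"motion": [{"xyz": [0, 0, 0], "angular": [0, 0, 0]}, {"xyz": [0, 0, 0], "angular": [0, 0, 0]}, {"xyz": [0, 0, 0], "angular": [0, 0, 0]}, {"xyz": [0, 0, 0], "angular": [0, 0, 0]}, {"xyz": [0, 0, 0], "angular": [0, 0, 0]}], "hand": 0}}

```text
clock: 13.0
position: [0.5548, 0.1266, 0.1613]
ee_rot: [0.68, 0.734, 0.0, -0.0]
ft_force: [0.4, 0.2, 0.3]
grip_width: 0.005
grasp_force: 0.0
```

```bash
python3 - <<'E'
from h import *
print(wf(st()[1]));rel([([*fw(0,.352),.089],94.4),([*fw(0,.184),.089],94.4)])
q=snap('scene');c=snap('top')
a=cv2.resize(q['img'][120:240,130:290,::-1],(800,600))
cv2.imwrite('pics/v7.png',a)
E
```

```text
[-0.00067943  0.35271601]
now [0.5548 0.1266 0.1613] yaw 94.38 t 13.0 F [0.4 0.2 0.3] q7 -0.14 w 0.005
xyz [-0.8, 0.7, 72.3] mm  ang [-0.0, -0.04, -0.02]
xyz [-168.8, 0.8, 72.1] mm  ang [-0.0, -0.04, -0.02]
```

View pics/v7.png

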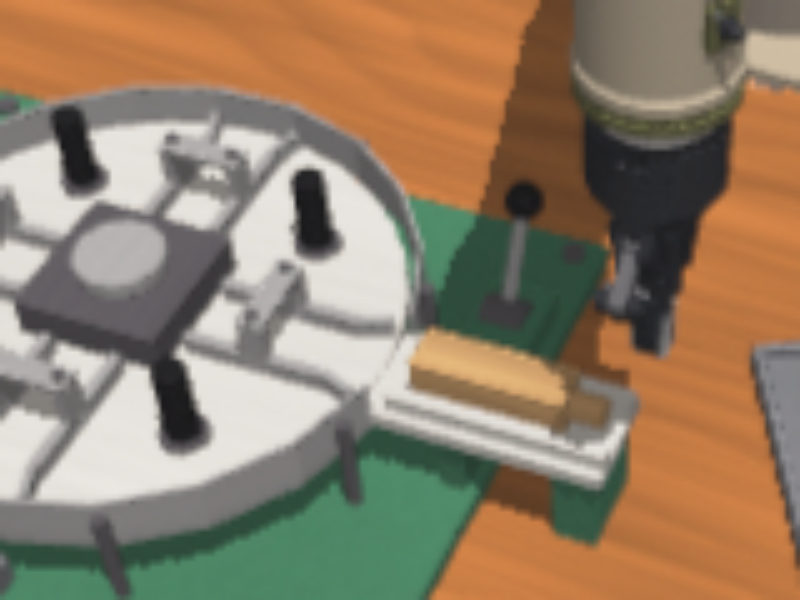

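The blank lies in the trough at (490,380), tenon outward, with the lever back at (522,200). Now I'll push it.

Emit:
{"api": "carry_out", "payload": {"motion": [{"xyz": [0.002, 0.0005, 0.03], "angular": [0, 0, 0]}, {"xyz": [0.002, 0.0005, 0.06], "angular": [0, 0, 0]}, {"xyz": [0.002, 0.0005, 0.072], "angular": [0, 0, 0]}, {"xyz": [0.002, 0.0005, 0.072], "angular": [0, 0, 0]}, {"xyz": [-0.012, 0.0005, 0.072], "angular": [0, 0, 0]}, {"xyz": [-0.025, 0.0005, 0.072], "angular": [0, 0, 0]}, {"xyz": [-0.037, 0.0005, 0.072], "angular": [0, 0, 0]}, {"xyz": [-0.05, 0.0005, 0.072], "angular": [0, 0, 0]}, {"xyz": [-0.062, 0.0005, 0.072], "angular": [0, 0, 0]}, {"xyz": [-0.075, 0.0005, 0.072], "angular": [0, 0, 0]}, {"xyz": [-0.087, 0.0005, 0.072], "angular": [0, 0, 0]}, {"xyz": [-0.1, 0.0005, 0.072], "angular": [0, 0, 0]}]}}

```text
clock: 14.3
position: [0.563, 0.0264, 0.0892]
ee_rot: [0.679, 0.734, 0.0, -0.0]
ft_force: [-0.9, 0.8, 1.1]
grip_width: -0.002
grasp_force: 0.5
```

Emit:
{"api": "carry_out", "payload": {"motion": [{"xyz": [-0.01, 0, 0], "angular": [0, 0, 0]}, {"xyz": [-0.02, 0, 0], "angular": [0, 0, 0]}, {"xyz": [-0.03, 0, 0], "angular": [0, 0, 0]}, {"xyz": [-0.04, 0, 0], "angular": [0, 0, 0]}, {"xyz": [-0.048, 0, 0], "angular": [0, 0, 0]}, {"xyz": [-0.055, 0, 0], "angular": [0, 0, 0]}]}}

```text
clock: 14.9
position: [0.5671, -0.0283, 0.0891]
ee_rot: [0.679, 0.734, 0.0, -0.0]
ft_force: [-0.3, -0.5, -0.3]
grip_width: 0.001
grasp_force: 0.2
```

```bash
python3 - <<'E'
from h import *
print(wf(st()[1]));rel([([*fw(0,.183),.089],94.4)])
E
```

```text
[-0.00027139  0.19730952]
now [ 0.5671 -0.0283  0.0891] yaw 94.4 t 14.9 F [-0.3 -0.5 -0.3] q7 0.19 w 0.001
xyz [-14.3, 0.3, 0.1] mm  ang [-0.01, -0.03, -0.0]
```

Emit:
{"api": "carry_out", "payload": {"motion": [{"xyz": [-0.004, 0, 0], "angular": [0, 0, 0]}, {"xyz": [-0.008, 0, 0], "angular": [0, 0, 0]}, {"xyz": [-0.011, 0, 0], "angular": [0, 0, 0]}, {"xyz": [-0.013, 0, 0], "angular": [0, 0, 0]}, {"xyz": [-0.013, 0, 0], "angular": [0, 0, 0]}]}}

```text
clock: 15.4
position: [0.5681, -0.0407, 0.0892]
ee_rot: [0.679, 0.734, 0.0, -0.0]
ft_force: [-0.2, 0.8, 0.5]
grip_width: 0.002
grasp_force: 0.0
```

Emit:
{"api": "carry_out", "payload": {"motion": [{"xyz": [-0.001, 0, 0], "angular": [0, 0, 0]}, {"xyz": [-0.002, 0, 0], "angular": [0, 0, 0]}, {"xyz": [-0.002, 0, 0], "angular": [0, 0, 0]}]}}

```text
clock: 15.7
position: [0.5683, -0.0424, 0.0892]
ee_rot: [0.679, 0.734, 0.0, -0.0]
ft_force: [-0.2, -0.9, -0.3]
grip_width: 0.005
grasp_force: 0.0
```

Emit:
{"api": "carry_out", "payload": {"motion": [{"xyz": [-0.001, 0, 0], "angular": [0, 0, 0]}, {"xyz": [-0.002, 0, 0], "angular": [0, 0, 0]}, {"xyz": [-0.003, 0, 0], "angular": [0, 0, 0]}, {"xyz": [-0.003, 0, 0], "angular": [0, 0, 0]}]}}

```text
clock: 16.1
position: [0.5684, -0.0434, 0.0892]
ee_rot: [0.679, 0.734, 0.001, -0.001]
ft_force: [-1.1, 5.9, 1.4]
grip_width: 0.004
grasp_force: 3.6
```

Emit:
{"api": "carry_out", "payload": {"motion": [{"xyz": [-0.001, 0, 0], "angular": [0, 0, 0]}, {"xyz": [-0.002, 0, 0], "angular": [0, 0, 0]}, {"xyz": [-0.002, 0, 0], "angular": [0, 0, 0]}]}}

```text
clock: 16.4
position: [0.5685, -0.0435, 0.0892]
ee_rot: [0.678, 0.735, 0.001, -0.002]
ft_force: [-3.5, 13.8, 3.1]
grip_width: 0.0
grasp_force: 6.5
```

```bash
python3 - <<'E'
from h import *
print(wf(st()[1]),get_obs()['ft_force'])
q=snap('scene')
cv2.imwrite('pics/v8.png',cv2.resize(q['img'][120:240,110:270,::-1],(800,600)))
E
```

```text
[-2.44369819e-05  1.82064877e-01] [-3.52538303 13.77679086  3.06159397]
```

View pics/v8.png

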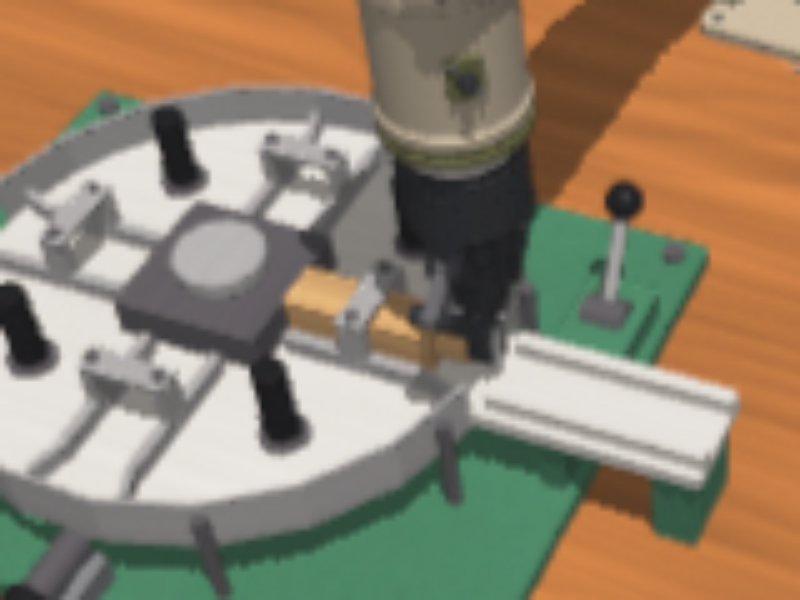

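Blank 1 is home against the hub under the bridge at (360,305), and the force rose at the stop. Next is the pin at 49.4°.

Emit:
{"api": "carry_out", "payload": {"motion": [{"xyz": [0.012, 0, 0], "angular": [0, 0, 0]}, {"xyz": [0.027, 0, 0], "angular": [0, 0, 0]}, {"xyz": [0.027, 0, -0.05], "angular": [0, 0, 0]}, {"xyz": [0.027, 0, -0.1], "angular": [0, 0, 0]}, {"xyz": [0.027, 0, -0.1], "angular": [0, 0, 0]}], "hand": 0}}

```text
clock: 16.95
position: [0.5699, -0.0203, 0.196]
ee_rot: [0.679, 0.734, 0.004, 0.003]
ft_force: [0.7, 1.4, -0.8]
grip_width: 0.002
grasp_force: 0.0
```

```bash
python3 - <<'E'
from h import *
p=pin(49.4);rel([([*p,.19],49.4),([*p,.104],49.4)])
E
```

```text
now [ 0.5699 -0.0203  0.196 ] yaw 94.41 t 16.9 F [ 0.7  1.4 -0.8] q7 0.13 w 0.002
xyz [-116.7, 85.2, 6.7] mm  ang [0.54, -0.27, 45.01]
xyz [-116.8, 84.3, 92.7] mm  ang [0.54, -0.27, 45.01]
```

Emit:
{"api": "carry_out", "payload": {"motion": [{"xyz": [-0.117, 0.085, 0.002], "angular": [0, 0, 45]}, {"xyz": [-0.117, 0.085, 0.002], "angular": [0, 0, 45]}, {"xyz": [-0.117, 0.085, 0.002], "angular": [0, 0, 45]}, {"xyz": [-0.117, 0.085, 0.002], "angular": [0, 0, 45]}, {"xyz": [-0.117, 0.085, 0.002], "angular": [0, 0, 45]}, {"xyz": [-0.117, 0.085, 0.002], "angular": [0, 0, 45]}, {"xyz": [-0.117, 0.085, 0.002], "angular": [0, 0, 45]}, {"xyz": [-0.117, 0.085, 0.002], "angular": [0, 0, 45]}], "hand": 0.55}}

```text
clock: 17.75
position: [0.6604, -0.1302, 0.187]
ee_rot: [0.908, 0.419, 0.0, -0.0]
ft_force: [-0.3, -0.0, 0.4]
grip_width: 0.551
grasp_force: 0.0
```

```bash
python3 - <<'E'
from h import *
p=pin(49.4);rel([([*p,.104],49.4)])
c=snap('top')
roi=np.array([[198,270],[277,226],[366,370],[288,418]])*.64
for b in blanks(c,roi): print(b[0].round(3),np.degrees(np.arctan2(b[1][1],b[1][0])).round(1),b[2:5])
E
```

```text
now [ 0.6604 -0.1302  0.187 ] yaw 49.52 t 17.8 F [-0.3 -0.   0.4] q7 -0.37 w 0.551
xyz [2.3, 2.6, 83.0] mm  ang [-0.02, -0.01, 0.12]
[0.504 0.304] 155.8 (np.float64(-0.057617830037234426), np.float64(0.06580053749727093), np.float64(0.032833825946488995))
[0.597 0.375] 156.0 (np.float64(-0.05792381236799739), np.float64(0.06654662037785354), np.float64(0.03309116523459251))
```

Emit:
{"api": "carry_out", "payload": {"motion": [{"xyz": [0.0023, 0.0025, 0.03], "angular": [0, 0, 0]}, {"xyz": [0.0023, 0.0025, 0.065], "angular": [0, 0, 0]}, {"xyz": [0.0023, 0.0025, 0.083], "angular": [0, 0, 0]}, {"xyz": [0.0023, 0.0025, 0.083], "angular": [0, 0, 0]}]}}

```text
clock: 18.2
position: [0.6621, -0.1298, 0.1012]
ee_rot: [0.908, 0.418, -0.002, -0.002]
ft_force: [0.5, 0.6, 0.4]
grip_width: 0.552
grasp_force: 0.0
```

Emit:
{"api": "carry_out", "payload": {"motion": [{"xyz": [0, 0, 0], "angular": [0, 0, 0]}, {"xyz": [0, 0, 0], "angular": [0, 0, 0]}, {"xyz": [0, 0, 0], "angular": [0, 0, 0]}, {"xyz": [0, 0, 0], "angular": [0, 0, 0]}, {"xyz": [0, 0, 0], "angular": [0, 0, 0]}], "hand": 0, "grip_force": 25}}

```text
clock: 18.7
position: [0.6647, -0.1309, 0.1059]
ee_rot: [0.908, 0.418, 0.001, 0.0]
ft_force: [0.3, -1.2, 6.6]
grip_width: 0.249
grasp_force: 25.4
```

Emit:
{"api": "carry_out", "payload": {"motion": [{"xyz": [-0.0012, -0.0174, 0], "angular": [0, 0, -8]}, {"xyz": [-0.0048, -0.0345, 0], "angular": [0, 0, -16]}, {"xyz": [-0.0108, -0.0508, 0], "angular": [0, 0, -24]}, {"xyz": [-0.019, -0.0662, 0], "angular": [0, 0, -32]}, {"xyz": [-0.0292, -0.0803, 0], "angular": [0, 0, -40]}, {"xyz": [-0.0414, -0.0929, 0], "angular": [0, 0, -48]}, {"xyz": [-0.0551, -0.1036, 0], "angular": [0, 0, -56]}, {"xyz": [-0.0702, -0.1124, 0], "angular": [0, 0, -64]}, {"xyz": [-0.0864, -0.1189, 0], "angular": [0, 0, -72]}, {"xyz": [-0.1033, -0.1231, 0], "angular": [0, 0, -80]}, {"xyz": [-0.1206, -0.1249, 0], "angular": [0, 0, -88]}, {"xyz": [-0.125, -0.125, 0], "angular": [0, 0, -90]}]}}

```text
clock: 19.9
position: [0.4884, -0.1448, 0.1058]
ee_rot: [0.345, 0.939, 0.001, 0.002]
ft_force: [13.5, 8.3, -2.1]
grip_width: 0.248
grasp_force: 29.6
```

```bash
python3 - <<'E'
from h import *
p=st()[1];d=p[:2]-O;print(np.hypot(*d),np.degrees(np.arctan2(d[1],d[0])))
rel([([*pin(139.4),p[2]],139.4)])
E
```

```text
0.12363451928704154 139.54400680414653
now [ 0.4884 -0.1448  0.1058] yaw 139.68 t 19.9 F [13.5  8.3 -2.1] q7 1.15 w 0.248
xyz [1.4, 0.3, -0.0] mm  ang [0.21, 0.16, 0.28]
```

Emit:
{"api": "carry_out", "payload": {"motion": [{"xyz": [0, 0, 0], "angular": [0, 0, 0]}, {"xyz": [0, 0, 0], "angular": [0, 0, 0]}, {"xyz": [0, 0, 0], "angular": [0, 0, 0]}, {"xyz": [0, 0, -0.04], "angular": [0, 0, 0]}, {"xyz": [0, 0, -0.09], "angular": [0, 0, 0]}, {"xyz": [0, 0, -0.13], "angular": [0, 0, 0]}, {"xyz": [0, 0, -0.13], "angular": [0, 0, 0]}], "hand": 0.55}}

```text
clock: 20.6
position: [0.49, -0.1448, 0.2396]
ee_rot: [0.347, 0.938, 0.001, 0.004]
ft_force: [0.9, -0.5, 0.1]
grip_width: 0.547
grasp_force: 0.0
```

Emit:
{"api": "carry_out", "payload": {"motion": [{"xyz": [0.275, 0.352, 0.08], "angular": [0.2, 0.2, -16.2]}, {"xyz": [0.275, 0.352, 0.08], "angular": [0.2, 0.2, -16.2]}, {"xyz": [0.275, 0.352, 0.08], "angular": [0.2, 0.2, -16.2]}, {"xyz": [0.275, 0.352, 0.08], "angular": [0.2, 0.2, -16.2]}, {"xyz": [0.275, 0.352, 0.08], "angular": [0.2, 0.2, -16.2]}, {"xyz": [0.275, 0.352, 0.08], "angular": [0.2, 0.2, -16.2]}, {"xyz": [0.275, 0.352, 0.08], "angular": [0.2, 0.2, -16.2]}, {"xyz": [0.275, 0.352, 0.08], "angular": [0.2, 0.2, -16.2]}, {"xyz": [0.275, 0.352, 0.08], "angular": [0.2, 0.2, -16.2]}, {"xyz": [0.275, 0.352, 0.08], "angular": [0.2, 0.2, -16.2]}, {"xyz": [0.275, 0.352, 0.08], "angular": [0.2, 0.2, -16.2]}, {"xyz": [0.275, 0.352, 0.08], "angular": [0.2, 0.2, -16.2]}], "hand": 0.75}}

```text
clock: 21.8
position: [0.508, 0.3006, 0.154]
ee_rot: [0.212, 0.977, -0.001, -0.002]
ft_force: [0.1, 0.3, 0.5]
grip_width: 0.75
grasp_force: 0.0
```

```bash
python3 - <<'E'
from h import *
rel([([.5077,.3024,.018],155.8)])
c=snap('top');q=snap('scene');print(hub(c))
a=cv2.resize(c['img'][115:275,115:435,::-1],(800,400));b=cv2.resize(q['img'][130:290,60:380,::-1],(400,200))
cv2.imwrite('pics/v9.png',np.vstack([a,np.hstack([b,np.zeros_like(b)])]))
E
```

```text
now [0.508  0.3006 0.154 ] yaw 155.52 t 21.8 F [0.1 0.3 0.5] q7 0.55 w 0.75
xyz [0.4, 2.0, 135.9] mm  ang [-0.21, -0.24, -0.28]
((578.1383666992188, -222.7544708251953), (107.95995330810547, 104.65151977539062), 4.183868408203125)
```

View pics/v9.png

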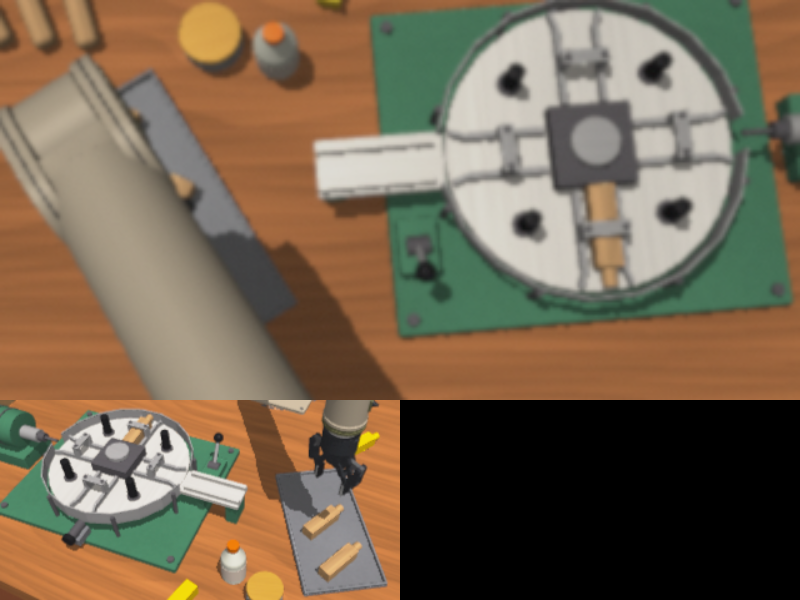

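The dial stands on a click, with blank 1 home at (603,225) and an empty nest facing the trough. Blanks 2 and 3 are still in the tray. Now I'll grasp blank 2.

Emit:
{"api": "carry_out", "payload": {"motion": [{"xyz": [0, 0.002, 0.05], "angular": [-0.2, -0.2, 0]}, {"xyz": [0, 0.002, 0.1], "angular": [-0.2, -0.2, 0]}, {"xyz": [0, 0.002, 0.135], "angular": [-0.2, -0.2, 0]}, {"xyz": [0, 0.002, 0.135], "angular": [-0.2, -0.2, 0]}, {"xyz": [0, 0.002, 0.135], "angular": [-0.2, -0.2, 0]}]}}

```text
clock: 22.4
position: [0.5086, 0.3032, 0.0205]
ee_rot: [0.212, 0.977, 0.001, -0.0]
ft_force: [0.5, 0.4, 1.1]
grip_width: 0.747
grasp_force: 0.0
```

Emit:
{"api": "carry_out", "payload": {"motion": [{"xyz": [0, 0, 0], "angular": [0, 0, 0]}, {"xyz": [0, 0, 0], "angular": [0, 0, 0]}, {"xyz": [0, 0, 0], "angular": [0, 0, 0]}, {"xyz": [0, 0, 0], "angular": [0, 0, 0]}, {"xyz": [0, 0, 0], "angular": [0, 0, 0]}, {"xyz": [0, 0, 0], "angular": [0, 0, 0]}], "hand": 0, "grip_force": 60}}

```text
clock: 23.0
position: [0.5093, 0.3045, 0.0219]
ee_rot: [0.211, 0.977, 0.002, 0.001]
ft_force: [-0.9, -1.1, 8.7]
grip_width: 0.357
grasp_force: 61.2
```

```bash
python3 - <<'E'
from h import *
u=fw(0,.258);rel([([*u,.19],94.4)])
E
```

```text
now [0.5093 0.3045 0.0219] yaw 155.6 t 23.0 F [-0.9 -1.1  8.7] q7 0.55 w 0.357
xyz [-161.3, -225.2, -168.8] mm  ang [0.26, -0.06, 61.2]
```

Emit:
{"api": "carry_out", "payload": {"motion": [{"xyz": [0, 0, -0.05], "angular": [0, 0, 0]}, {"xyz": [0, 0, -0.1], "angular": [0, 0, 0]}, {"xyz": [-0.027, -0.038, -0.135], "angular": [0, 0, 8]}, {"xyz": [-0.054, -0.075, -0.168], "angular": [0, 0, 16]}, {"xyz": [-0.08, -0.112, -0.168], "angular": [0, 0, 24]}, {"xyz": [-0.107, -0.15, -0.168], "angular": [0, 0, 32]}, {"xyz": [-0.134, -0.188, -0.168], "angular": [0, 0, 40]}, {"xyz": [-0.161, -0.225, -0.168], "angular": [0, 0, 48]}, {"xyz": [-0.161, -0.225, -0.168], "angular": [0, 0, 56]}, {"xyz": [-0.161, -0.225, -0.168], "angular": [0, 0, 61.2]}, {"xyz": [-0.161, -0.225, -0.168], "angular": [0, 0, 61.2]}, {"xyz": [-0.161, -0.225, -0.168], "angular": [0, 0, 61.2]}]}}

```text
clock: 24.2
position: [0.5617, 0.0326, 0.1877]
ee_rot: [0.678, 0.735, 0.001, -0.0]
ft_force: [0.1, 0.4, -0.4]
grip_width: 0.359
grasp_force: 60.0
```

```bash
cat >> h.py <<'E'
def check():
    # beech seen from the scene view; print contour centroid and axis in px of things near the gripper
    q=snap('scene');hsv=cv2.cvtColor(q['img'],cv2.COLOR_RGB2HSV)
    m=cv2.inRange(hsv,(8,60,120),(24,190,255));s,p,_,_=st();u=proj(q,[p[0],p[1],p[2]])
    k=np.zeros_like(m);cv2.circle(k,tuple(np.int32(u)),38,255,-1);return q,u
E
python3 - <<'E'
from h import *
u=fw(0,.258);rel([([*u,.097],94.4)])
q=snap('scene');cv2.imwrite('pics/v10.png',cv2.resize(q['img'][90:240,160:300,::-1],(560,600)))
E
```

```text
now [0.5617 0.0326 0.1877] yaw 94.6 t 24.2 F [ 0.1  0.4 -0.4] q7 0.01 w 0.359
xyz [-0.6, 0.9, 90.7] mm  ang [0.05, -0.1, 0.2]
```

View pics/v10.png

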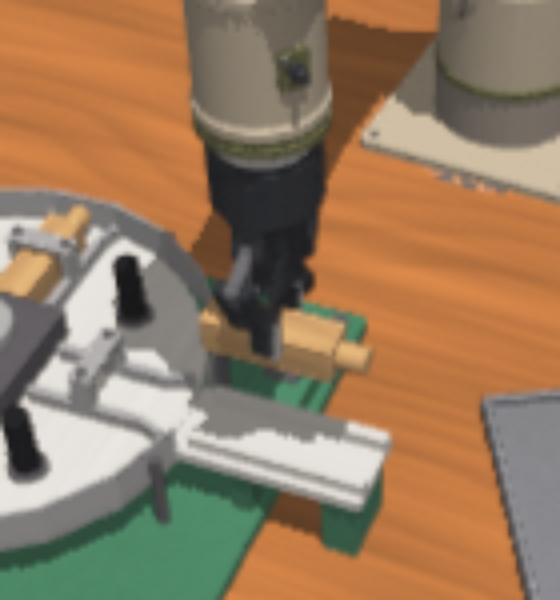

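Blank 2 is held level at (285,340), tenon outward at (355,355). I'll lower it.

Emit:
{"api": "carry_out", "payload": {"motion": [{"xyz": [0, 0.0007, 0.04], "angular": [0, 0, 0.2]}, {"xyz": [0, 0.0007, 0.07], "angular": [0, 0, 0.2]}, {"xyz": [0, 0.0007, 0.08], "angular": [0, 0, 0.2]}, {"xyz": [0, 0.0007, 0.084], "angular": [0, 0, 0.2]}, {"xyz": [0, 0.0007, 0.088], "angular": [0, 0, 0.2]}, {"xyz": [0, 0.0007, 0.09], "angular": [0, 0, 0.2]}, {"xyz": [0, 0.0007, 0.09], "angular": [0, 0, 0.2]}]}}

```text
clock: 24.95
position: [0.5626, 0.0325, 0.0974]
ee_rot: [0.68, 0.733, 0.001, -0.0]
ft_force: [-0.5, 0.6, -0.1]
grip_width: 0.357
grasp_force: 60.2
```

Emit:
{"api": "carry_out", "payload": {"motion": [{"xyz": [0, 0, 0.002], "angular": [0, 0, 0]}, {"xyz": [0, 0, 0.004], "angular": [0, 0, 0]}, {"xyz": [0, 0, 0.004], "angular": [0, 0, 0]}]}}

```text
clock: 25.25
position: [0.5621, 0.0324, 0.0928]
ee_rot: [0.681, 0.733, 0.0, -0.001]
ft_force: [-0.4, 0.1, -0.9]
grip_width: 0.358
grasp_force: 60.2
```

Emit:
{"api": "carry_out", "payload": {"motion": [{"xyz": [0, 0, 0], "angular": [0, 0, 0]}, {"xyz": [0, 0, 0], "angular": [0, 0, 0]}, {"xyz": [0, 0, 0], "angular": [0, 0, 0]}, {"xyz": [0, 0, -0.04], "angular": [0, 0, 0]}, {"xyz": [0, 0, -0.07], "angular": [0, 0, 0]}, {"xyz": [0.05, 0, -0.07], "angular": [0, 0, 0]}, {"xyz": [0.097, 0, -0.07], "angular": [0, 0, 0]}, {"xyz": [0.097, 0, -0.07], "angular": [0, 0, 0]}, {"xyz": [0.097, 0, -0.07], "angular": [0, 0, 0]}], "hand": 0.7}}

```text
clock: 26.15
position: [0.5549, 0.1302, 0.1631]
ee_rot: [0.68, 0.734, 0.0, -0.001]
ft_force: [0.2, -0.6, -0.1]
grip_width: 0.701
grasp_force: 0.0
```

Emit:
{"api": "carry_out", "payload": {"motion": [{"xyz": [0, 0, 0], "angular": [0, 0, 0]}, {"xyz": [0, 0, 0], "angular": [0, 0, 0]}, {"xyz": [0, 0, 0], "angular": [0, 0, 0]}, {"xyz": [0, 0, 0], "angular": [0, 0, 0]}, {"xyz": [0, 0, 0], "angular": [0, 0, 0]}], "hand": 0}}

```text
clock: 26.65
position: [0.5553, 0.1287, 0.1632]
ee_rot: [0.681, 0.732, 0.0, -0.001]
ft_force: [-0.6, 0.5, 0.7]
grip_width: 0.001
grasp_force: 0.0
```

```bash
python3 - <<'E'
from h import *
print(wf(st()[1]));rel([([*fw(0,.355),.089],94.4),([*fw(0,.182),.089],94.4)])
q=snap('scene');c=snap('top')
for n,k,z in (('top',c,.108),('scene',q,.108)):
    hsv=cv2.cvtColor(k['img'],cv2.COLOR_RGB2HSV);m=cv2.inRange(hsv,(8,60,120),(24,190,255))
    roi=np.array([proj(k,[*fw(x,y),.1]) for x,y in ((-.03,.185),(.035,.185),(.035,.345),(-.03,.345))])
    b=np.zeros_like(m);cv2.fillConvexPoly(b,np.int32(roi),255);m&=b
    v,u=np.nonzero(m);P=np.array([wf(onplane(k,a,e,z)) for a,e in zip(u,v)])
    if len(P): print(n,len(P),P.mean(0).round(4),np.percentile(P,2,0).round(4),np.percentile(P,98,0).round(4))
E
```

```text
[-3.38453944e-05  3.54740539e-01]
now [0.5553 0.1287 0.1632] yaw 94.18 t 26.6 F [-0.6  0.5  0.7] q7 -0.17 w 0.001
xyz [0.2, 0.0, 74.2] mm  ang [-0.01, -0.07, -0.22]
xyz [-172.8, 0.7, 73.9] mm  ang [-0.01, -0.07, -0.22]
top 266 [2.000e-04 2.425e-01] [-0.0185  0.2079] [0.0346 0.2754]
scene 457 [0.0079 0.2665] [-0.0229  0.2101] [0.0328 0.3449]
```

Emit:
{"api": "carry_out", "payload": {"motion": [{"xyz": [0.002, 0, 0.03], "angular": [0, 0, -0.2]}, {"xyz": [0.002, 0, 0.06], "angular": [0, 0, -0.2]}, {"xyz": [0.002, 0, 0.074], "angular": [0, 0, -0.2]}, {"xyz": [0.002, 0, 0.074], "angular": [0, 0, -0.2]}, {"xyz": [-0.012, 0, 0.074], "angular": [0, 0, -0.2]}, {"xyz": [-0.025, 0, 0.074], "angular": [0, 0, -0.2]}, {"xyz": [-0.037, 0, 0.074], "angular": [0, 0, -0.2]}, {"xyz": [-0.05, 0, 0.074], "angular": [0, 0, -0.2]}, {"xyz": [-0.062, 0, 0.074], "angular": [0, 0, -0.2]}, {"xyz": [-0.075, 0, 0.074], "angular": [0, 0, -0.2]}, {"xyz": [-0.087, 0, 0.074], "angular": [0, 0, -0.2]}, {"xyz": [-0.1, 0, 0.074], "angular": [0, 0, -0.2]}]}}

```text
clock: 27.95
position: [0.5625, 0.0285, 0.089]
ee_rot: [0.679, 0.734, 0.0, -0.001]
ft_force: [-0.5, 0.8, -0.0]
grip_width: 0.003
grasp_force: 0.5
```

Emit:
{"api": "carry_out", "payload": {"motion": [{"xyz": [-0.01, 0, 0], "angular": [0, 0, 0]}, {"xyz": [-0.02, 0, 0], "angular": [0, 0, 0]}, {"xyz": [-0.03, 0, 0], "angular": [0, 0, 0]}, {"xyz": [-0.04, 0, 0], "angular": [0, 0, 0]}, {"xyz": [-0.05, 0, 0], "angular": [0, 0, 0]}, {"xyz": [-0.058, 0, 0], "angular": [0, 0, 0]}, {"xyz": [-0.064, 0, 0], "angular": [0, 0, 0]}, {"xyz": [-0.068, 0, 0], "angular": [0, 0, 0]}, {"xyz": [-0.07, 0, 0], "angular": [0, 0, 0]}, {"xyz": [-0.07, 0, 0], "angular": [0, 0, 0]}]}}

```text
clock: 28.95
position: [0.5679, -0.0405, 0.0889]
ee_rot: [0.679, 0.734, 0.0, -0.001]
ft_force: [0.8, 0.7, 0.2]
grip_width: 0.0
grasp_force: 0.0
```

Emit:
{"api": "carry_out", "payload": {"motion": [{"xyz": [-0.001, 0, 0], "angular": [0, 0, 0]}, {"xyz": [-0.002, 0, 0], "angular": [0, 0, 0]}, {"xyz": [-0.003, 0, 0], "angular": [0, 0, 0]}, {"xyz": [-0.004, 0, 0], "angular": [0, 0, 0]}, {"xyz": [-0.005, 0, 0], "angular": [0, 0, 0]}, {"xyz": [-0.005, 0, 0], "angular": [0, 0, 0]}]}}

```text
clock: 29.55
position: [0.5682, -0.0434, 0.0889]
ee_rot: [0.679, 0.734, 0.001, -0.001]
ft_force: [-1.0, 6.1, 1.6]
grip_width: 0.001
grasp_force: 3.4
```

```bash
python3 - <<'E'
from h import *
print(wf(st()[1]),get_obs()['ft_force'])
E
```

```text
[-0.00036949  0.18214988] [-1.00007762  6.06024445  1.60851767]
```

Blank 2 is home at the same stop position. I'll back out and take the pin.

Emit:
{"api": "carry_out", "payload": {"motion": [{"xyz": [0.012, 0, 0], "angular": [0, 0, 0]}, {"xyz": [0.027, 0, 0], "angular": [0, 0, 0]}, {"xyz": [0.027, 0, -0.05], "angular": [0, 0, 0]}, {"xyz": [0.027, 0, -0.1], "angular": [0, 0, 0]}, {"xyz": [0.027, 0, -0.1], "angular": [0, 0, 0]}], "hand": 0}}

```text
clock: 30.05
position: [0.5695, -0.0177, 0.1959]
ee_rot: [0.679, 0.734, 0.004, 0.003]
ft_force: [1.4, 0.3, -0.9]
grip_width: 0.003
grasp_force: 0.0
```

Emit:
{"api": "carry_out", "payload": {"motion": [{"xyz": [-0.117, 0.085, 0.002], "angular": [0, 0, 45]}, {"xyz": [-0.117, 0.085, 0.002], "angular": [0, 0, 45]}, {"xyz": [-0.117, 0.085, 0.002], "angular": [0, 0, 45]}, {"xyz": [-0.117, 0.085, 0.002], "angular": [0, 0, 45]}, {"xyz": [-0.117, 0.085, 0.002], "angular": [0, 0, 45]}, {"xyz": [-0.117, 0.085, 0.002], "angular": [0, 0, 45]}, {"xyz": [-0.117, 0.085, 0.002], "angular": [0, 0, 45]}, {"xyz": [-0.117, 0.085, 0.002], "angular": [0, 0, 45]}], "hand": 0.55}}

```text
clock: 30.85
position: [0.66, -0.1278, 0.1866]
ee_rot: [0.908, 0.419, 0.0, -0.001]
ft_force: [-0.4, -0.6, 0.4]
grip_width: 0.55
grasp_force: 0.0
```

```bash
python3 - <<'E'
from h import *
p=pin(49.4);rel([([*p,.102],49.4)])
E
```

```text
now [ 0.66   -0.1278  0.1866] yaw 49.54 t 30.9 F [-0.4 -0.6  0.4] q7 -0.41 w 0.55
xyz [0.7, 4.5, 84.6] mm  ang [-0.07, -0.04, 0.14]
```

Emit:
{"api": "carry_out", "payload": {"motion": [{"xyz": [0.0008, 0.0045, 0.03], "angular": [0, 0, 0]}, {"xyz": [0.0008, 0.0045, 0.065], "angular": [0, 0, 0]}, {"xyz": [0.0008, 0.0045, 0.083], "angular": [0, 0, 0]}, {"xyz": [0.0008, 0.0045, 0.083], "angular": [0, 0, 0]}]}}

```text
clock: 31.25
position: [0.6622, -0.13, 0.1008]
ee_rot: [0.908, 0.419, -0.002, -0.002]
ft_force: [-0.9, 0.3, 0.1]
grip_width: 0.551
grasp_force: 0.0
```

Emit:
{"api": "carry_out", "payload": {"motion": [{"xyz": [0, 0, 0], "angular": [0, 0, 0]}, {"xyz": [0, 0, 0], "angular": [0, 0, 0]}, {"xyz": [0, 0, 0], "angular": [0, 0, 0]}, {"xyz": [0, 0, 0], "angular": [0, 0, 0]}, {"xyz": [0, 0, 0], "angular": [0, 0, 0]}], "hand": 0, "grip_force": 25}}

```text
clock: 31.75
position: [0.6647, -0.131, 0.1056]
ee_rot: [0.908, 0.418, 0.001, -0.0]
ft_force: [-2.8, 1.1, 6.6]
grip_width: 0.248
grasp_force: 24.9
```

Same pose as last time, so I'll use the same arc.

Emit:
{"api": "carry_out", "payload": {"motion": [{"xyz": [-0.0012, -0.0174, 0], "angular": [0, 0, -8]}, {"xyz": [-0.0048, -0.0345, 0], "angular": [0, 0, -16]}, {"xyz": [-0.0108, -0.0508, 0], "angular": [0, 0, -24]}, {"xyz": [-0.019, -0.0662, 0], "angular": [0, 0, -32]}, {"xyz": [-0.0292, -0.0803, 0], "angular": [0, 0, -40]}, {"xyz": [-0.0414, -0.0929, 0], "angular": [0, 0, -48]}, {"xyz": [-0.0551, -0.1036, 0], "angular": [0, 0, -56]}, {"xyz": [-0.0702, -0.1124, 0], "angular": [0, 0, -64]}, {"xyz": [-0.0864, -0.1189, 0], "angular": [0, 0, -72]}, {"xyz": [-0.1033, -0.1231, 0], "angular": [0, 0, -80]}, {"xyz": [-0.1206, -0.1249, 0], "angular": [0, 0, -88]}, {"xyz": [-0.125, -0.125, 0], "angular": [0, 0, -90]}]}}

```text
clock: 32.95
position: [0.4885, -0.1449, 0.1055]
ee_rot: [0.345, 0.939, 0.002, 0.002]
ft_force: [11.9, 11.4, -3.3]
grip_width: 0.247
grasp_force: 29.5
```

Emit:
{"api": "carry_out", "payload": {"motion": [{"xyz": [0, 0, 0], "angular": [0, 0, 0]}, {"xyz": [0, 0, 0], "angular": [0, 0, 0]}, {"xyz": [0, 0, 0], "angular": [0, 0, 0]}, {"xyz": [0, 0, -0.04], "angular": [0, 0, 0]}, {"xyz": [0, 0, -0.09], "angular": [0, 0, 0]}, {"xyz": [0, 0, -0.13], "angular": [0, 0, 0]}, {"xyz": [0, 0, -0.13], "angular": [0, 0, 0]}], "hand": 0.55}}

```text
clock: 33.65
position: [0.4902, -0.1454, 0.2396]
ee_rot: [0.347, 0.938, 0.002, 0.004]
ft_force: [0.6, -0.3, -0.5]
grip_width: 0.55
grasp_force: 0.0
```

```bash
python3 - <<'E'
from h import *
c=snap('top')
roi=np.array([[198,270],[277,226],[366,370],[288,418]])*.64
for b in blanks(c,roi):
    g,ax=b[0],b[1];a=np.degrees(np.arctan2(ax[1],ax[0]));print(g.round(4),a.round(1),b[2:5])
    rel([([*(g-ax*.004),.15],a)])
E
```

```text
[0.5654 0.3882] 156.2 (np.float64(-0.05730599523359921), np.float64(0.0662249427247433), np.float64(0.032970205307794376))
now [ 0.4891 -0.145   0.2365] yaw 139.39 t 33.7 F [ 0.1  0.7 -1. ] q7 1.08 w 0.555
xyz [285.6, 455.3, 87.2] mm  ang [0.18, 0.2, -16.83]
```

The blank was knocked and now sits at (0.565, 0.388), so I'll go there.

Emit:
{"api": "carry_out", "payload": {"motion": [{"xyz": [0.286, 0.455, 0.08], "angular": [0.2, 0.2, -16.8]}, {"xyz": [0.286, 0.455, 0.08], "angular": [0.2, 0.2, -16.8]}, {"xyz": [0.286, 0.455, 0.08], "angular": [0.2, 0.2, -16.8]}, {"xyz": [0.286, 0.455, 0.08], "angular": [0.2, 0.2, -16.8]}, {"xyz": [0.286, 0.455, 0.08], "angular": [0.2, 0.2, -16.8]}, {"xyz": [0.286, 0.455, 0.08], "angular": [0.2, 0.2, -16.8]}, {"xyz": [0.286, 0.455, 0.08], "angular": [0.2, 0.2, -16.8]}, {"xyz": [0.286, 0.455, 0.08], "angular": [0.2, 0.2, -16.8]}, {"xyz": [0.286, 0.455, 0.08], "angular": [0.2, 0.2, -16.8]}, {"xyz": [0.286, 0.455, 0.08], "angular": [0.2, 0.2, -16.8]}, {"xyz": [0.286, 0.455, 0.08], "angular": [0.2, 0.2, -16.8]}, {"xyz": [0.286, 0.455, 0.08], "angular": [0.2, 0.2, -16.8]}], "hand": 0.75}}

```text
clock: 34.9
position: [0.5627, 0.3937, 0.15]
ee_rot: [0.202, 0.979, -0.001, -0.005]
ft_force: [-0.3, -0.1, 0.4]
grip_width: 0.75
grasp_force: 0.0
```

```bash
python3 - <<'E'
from h import *
rel([([.569,.3866,.018],156.2)])
c=snap('top');q=snap('scene');print(hub(c))
a=cv2.resize(c['img'][115:275,275:435,::-1],(400,400));b=cv2.resize(q['img'][160:290,260:390,::-1],(400,400))
cv2.imwrite('pics/v11.png',np.hstack([a,b]))
E
```

```text
now [0.5627 0.3937 0.15  ] yaw 156.65 t 34.9 F [-0.3 -0.1  0.4] q7 0.48 w 0.75
xyz [-9.9, -3.5, 132.0] mm  ang [-0.24, -0.58, 0.45]
((578.8580932617188, -234.0199737548828), (108.26510620117188, 128.06756591796875), 3.6585769653320312)
```

View pics/v11.png

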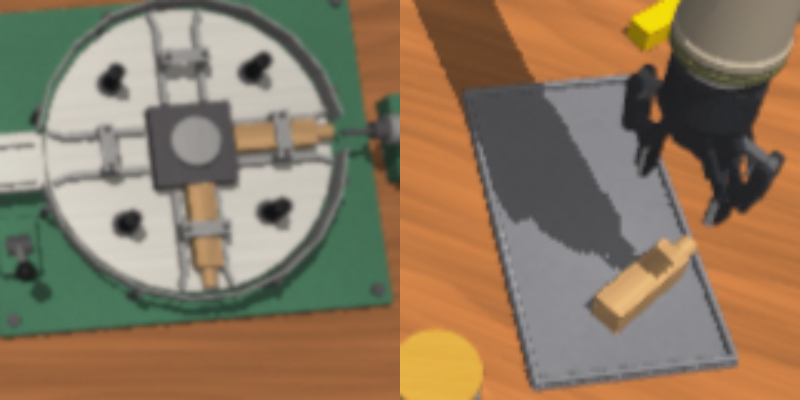

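Blanks 1 and 2 are home at the -x and -y nests (left crop). Blank 3 lies flat in the tray at (645,285) in the right crop, its tenon at the rim. I'll settle the arm above it first.

Emit:
{"api": "carry_out", "payload": {"motion": [{"xyz": [0, 0, 0.03], "angular": [0, 0, 0]}, {"xyz": [0, 0, 0.06], "angular": [0, 0, 0]}, {"xyz": [0, 0, 0.06], "angular": [0, 0, 0]}, {"xyz": [0, 0, 0.06], "angular": [0, 0, 0]}]}}

```text
clock: 35.4
position: [0.5665, 0.3857, 0.0948]
ee_rot: [0.207, 0.978, -0.001, -0.003]
ft_force: [-0.5, 0.0, 0.7]
grip_width: 0.753
grasp_force: 0.0
```

```bash
python3 - <<'E'
from h import *
rel([([.569,.3866,.018],156.2)])
E
```

```text
now [0.5665 0.3857 0.0948] yaw 156.12 t 35.4 F [-0.5  0.   0.7] q7 0.48 w 0.753
xyz [-2.3, 2.1, 76.7] mm  ang [-0.17, -0.27, -0.08]
```

Emit:
{"api": "carry_out", "payload": {"motion": [{"xyz": [-0.002, 0.002, 0.03], "angular": [-0.2, -0.3, 0]}, {"xyz": [-0.002, 0.002, 0.06], "angular": [-0.2, -0.3, 0]}, {"xyz": [-0.002, 0.002, 0.077], "angular": [-0.2, -0.3, 0]}, {"xyz": [-0.002, 0.002, 0.077], "angular": [-0.2, -0.3, 0]}]}}

```text
clock: 35.8
position: [0.5678, 0.3872, 0.0163]
ee_rot: [0.206, 0.978, -0.0, -0.0]
ft_force: [-0.1, -0.4, 0.0]
grip_width: 0.75
grasp_force: 0.0
```

Emit:
{"api": "carry_out", "payload": {"motion": [{"xyz": [0, 0, 0], "angular": [0, 0, 0]}, {"xyz": [0, 0, 0], "angular": [0, 0, 0]}, {"xyz": [0, 0, 0], "angular": [0, 0, 0]}, {"xyz": [0, 0, 0], "angular": [0, 0, 0]}, {"xyz": [0, 0, 0], "angular": [0, 0, 0]}, {"xyz": [0, 0, 0], "angular": [0, 0, 0]}], "hand": 0, "grip_force": 60}}

```text
clock: 36.4
position: [0.5699, 0.3889, 0.0201]
ee_rot: [0.206, 0.979, 0.002, 0.002]
ft_force: [-0.4, -0.8, 6.8]
grip_width: 0.362
grasp_force: 58.6
```

```bash
python3 - <<'E'
from h import *
u=fw(0,.258);rel([([*u,.19],94.4)])
E
```

```text
now [0.5699 0.3889 0.0201] yaw 156.2 t 36.4 F [-0.4 -0.8  6.8] q7 0.48 w 0.362
xyz [-137.8, -328.4, -171.2] mm  ang [0.34, -0.02, 61.8]
```

Emit:
{"api": "carry_out", "payload": {"motion": [{"xyz": [0, 0, -0.05], "angular": [0, 0, 0]}, {"xyz": [0, 0, -0.1], "angular": [0, 0, 0]}, {"xyz": [-0.017, -0.041, -0.12], "angular": [0, 0, 8]}, {"xyz": [-0.034, -0.082, -0.14], "angular": [0, 0, 16]}, {"xyz": [-0.052, -0.123, -0.16], "angular": [0, 0, 24]}, {"xyz": [-0.069, -0.164, -0.17], "angular": [0, 0, 32]}, {"xyz": [-0.086, -0.205, -0.17], "angular": [0, 0, 40]}, {"xyz": [-0.103, -0.246, -0.17], "angular": [0, 0, 48]}, {"xyz": [-0.121, -0.287, -0.17], "angular": [0, 0, 56]}, {"xyz": [-0.138, -0.328, -0.17], "angular": [0, 0, 61.8]}, {"xyz": [-0.138, -0.328, -0.17], "angular": [0, 0, 61.8]}, {"xyz": [-0.138, -0.328, -0.17], "angular": [0, 0, 61.8]}]}}

```text
clock: 37.6
position: [0.5624, 0.0312, 0.188]
ee_rot: [0.68, 0.733, 0.002, 0.0]
ft_force: [0.0, 1.3, -0.3]
grip_width: 0.363
grasp_force: 58.4
```

```bash
python3 - <<'E'
from h import *
u=fw(0,.258);rel([([*u,.097],94.4)])
q=snap('scene');cv2.imwrite('pics/v12.png',cv2.resize(q['img'][90:240,160:300,::-1],(560,600)))
E
```

```text
now [0.5624 0.0312 0.188 ] yaw 94.31 t 37.6 F [ 0.   1.3 -0.3] q7 -0.01 w 0.363
xyz [0.9, 0.1, 91.0] mm  ang [0.15, -0.1, -0.09]
```

View pics/v12.png

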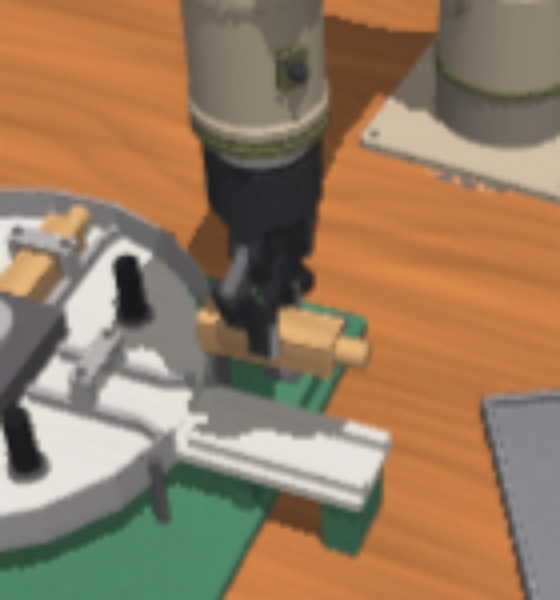

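Blank 3 is held level at (285,335), tenon outward. I'll lower it.

Emit:
{"api": "carry_out", "payload": {"motion": [{"xyz": [0, 0.0003, 0.04], "angular": [0, 0, 0]}, {"xyz": [0, 0.0003, 0.07], "angular": [0, 0, 0]}, {"xyz": [0, 0.0003, 0.08], "angular": [0, 0, 0]}, {"xyz": [0, 0.0003, 0.084], "angular": [0, 0, 0]}, {"xyz": [0, 0.0003, 0.088], "angular": [0, 0, 0]}, {"xyz": [0, 0.0003, 0.091], "angular": [0, 0, 0]}, {"xyz": [0, 0.0003, 0.091], "angular": [0, 0, 0]}]}}

```text
clock: 38.35
position: [0.5633, 0.0325, 0.0968]
ee_rot: [0.679, 0.734, 0.002, 0.0]
ft_force: [1.3, 0.6, -1.6]
grip_width: 0.365
grasp_force: 58.0
```

Emit:
{"api": "carry_out", "payload": {"motion": [{"xyz": [0, 0, 0.003], "angular": [0, 0, 0]}, {"xyz": [0, 0, 0.005], "angular": [0, 0, 0]}, {"xyz": [0, 0, 0.005], "angular": [0, 0, 0]}]}}

```text
clock: 38.65
position: [0.5632, 0.0323, 0.0912]
ee_rot: [0.679, 0.734, 0.001, 0.0]
ft_force: [2.8, 0.6, 0.5]
grip_width: 0.364
grasp_force: 57.8
```

Emit:
{"api": "carry_out", "payload": {"motion": [{"xyz": [0, 0, 0], "angular": [0, 0, 0]}, {"xyz": [0, 0, 0], "angular": [0, 0, 0]}, {"xyz": [0, 0, 0], "angular": [0, 0, 0]}, {"xyz": [0, 0, -0.04], "angular": [0, 0, 0]}, {"xyz": [0, 0, -0.07], "angular": [0, 0, 0]}, {"xyz": [0.05, 0, -0.07], "angular": [0, 0, 0]}, {"xyz": [0.097, 0, -0.07], "angular": [0, 0, 0]}, {"xyz": [0.097, 0, -0.07], "angular": [0, 0, 0]}, {"xyz": [0.097, 0, -0.07], "angular": [0, 0, 0]}], "hand": 0.7}}

```text
clock: 39.55
position: [0.5546, 0.1299, 0.1609]
ee_rot: [0.678, 0.735, 0.001, -0.0]
ft_force: [0.2, -1.3, 0.4]
grip_width: 0.699
grasp_force: 0.0
```

Emit:
{"api": "carry_out", "payload": {"motion": [{"xyz": [0, 0, 0], "angular": [0, 0, 0]}, {"xyz": [0, 0, 0], "angular": [0, 0, 0]}, {"xyz": [0, 0, 0], "angular": [0, 0, 0]}, {"xyz": [0, 0, 0], "angular": [0, 0, 0]}, {"xyz": [0, 0, 0], "angular": [0, 0, 0]}], "hand": 0}}

```text
clock: 40.05
position: [0.5551, 0.1284, 0.1611]
ee_rot: [0.68, 0.734, 0.001, -0.0]
ft_force: [-0.1, -0.4, 0.1]
grip_width: -0.002
grasp_force: 0.0
```

```bash
python3 - <<'E'
from h import *
print(wf(st()[1]));rel([([*fw(0,.355),.089],94.4),([*fw(0,.182),.089],94.4)])
q=snap('scene');c=snap('top')
for n,k,z in (('top',c,.108),('scene',q,.108)):
    hsv=cv2.cvtColor(k['img'],cv2.COLOR_RGB2HSV);m=cv2.inRange(hsv,(8,60,120),(24,190,255))
    roi=np.array([proj(k,[*fw(x,y),.1]) for x,y in ((-.03,.185),(.035,.185),(.035,.345),(-.03,.345))])
    b=np.zeros_like(m);cv2.fillConvexPoly(b,np.int32(roi),255);m&=b
    v,u=np.nonzero(m);P=np.array([wf(onplane(k,a,e,z)) for a,e in zip(u,v)])
    if len(P): print(n,len(P),P.mean(0).round(4),np.percentile(P,2,0).round(4),np.percentile(P,98,0).round(4))
E
```

```text
[-1.81562307e-04  3.54501707e-01]
now [0.5551 0.1284 0.1611] yaw 94.38 t 40.0 F [-0.1 -0.4  0.1] q7 -0.18 w -0.002
xyz [0.4, 0.1, 72.1] mm  ang [0.07, -0.07, -0.02]
xyz [-172.6, 0.2, 71.9] mm  ang [0.07, -0.07, -0.02]
top 259 [0.0019 0.2418] [-0.0165  0.2078] [0.0344 0.2751]
scene 449 [0.0084 0.2675] [-0.0229  0.2101] [0.0329 0.3439]
```

Blank 3 sits in the trough as the second one did. I'll push it in.

Emit:
{"api": "carry_out", "payload": {"motion": [{"xyz": [0.002, 0, 0.03], "angular": [0, 0, 0]}, {"xyz": [0.002, 0, 0.06], "angular": [0, 0, 0]}, {"xyz": [0.002, 0, 0.072], "angular": [0, 0, 0]}, {"xyz": [0.002, 0, 0.072], "angular": [0, 0, 0]}, {"xyz": [-0.012, 0, 0.072], "angular": [0, 0, 0]}, {"xyz": [-0.025, 0, 0.072], "angular": [0, 0, 0]}, {"xyz": [-0.037, 0, 0.072], "angular": [0, 0, 0]}, {"xyz": [-0.05, 0, 0.072], "angular": [0, 0, 0]}, {"xyz": [-0.062, 0, 0.072], "angular": [0, 0, 0]}, {"xyz": [-0.075, 0, 0.072], "angular": [0, 0, 0]}, {"xyz": [-0.087, 0, 0.072], "angular": [0, 0, 0]}, {"xyz": [-0.1, 0, 0.072], "angular": [0, 0, 0]}]}}

```text
clock: 41.35
position: [0.5629, 0.0283, 0.089]
ee_rot: [0.679, 0.734, 0.001, -0.0]
ft_force: [0.3, 1.6, 1.3]
grip_width: -0.001
grasp_force: 0.8
```

Emit:
{"api": "carry_out", "payload": {"motion": [{"xyz": [-0.01, 0, 0], "angular": [0, 0, 0]}, {"xyz": [-0.02, 0, 0], "angular": [0, 0, 0]}, {"xyz": [-0.03, 0, 0], "angular": [0, 0, 0]}, {"xyz": [-0.04, 0, 0], "angular": [0, 0, 0]}, {"xyz": [-0.05, 0, 0], "angular": [0, 0, 0]}, {"xyz": [-0.058, 0, 0], "angular": [0, 0, 0]}, {"xyz": [-0.064, 0, 0], "angular": [0, 0, 0]}, {"xyz": [-0.068, 0, 0], "angular": [0, 0, 0]}, {"xyz": [-0.07, 0, 0], "angular": [0, 0, 0]}, {"xyz": [-0.07, 0, 0], "angular": [0, 0, 0]}]}}

```text
clock: 42.35
position: [0.5682, -0.0407, 0.0889]
ee_rot: [0.679, 0.734, 0.001, -0.0]
ft_force: [0.4, -0.0, 0.8]
grip_width: 0.002
grasp_force: 0.0
```

Emit:
{"api": "carry_out", "payload": {"motion": [{"xyz": [-0.001, 0, 0], "angular": [0, 0, 0]}, {"xyz": [-0.002, 0, 0], "angular": [0, 0, 0]}, {"xyz": [-0.003, 0, 0], "angular": [0, 0, 0]}, {"xyz": [-0.004, 0, 0], "angular": [0, 0, 0]}, {"xyz": [-0.005, 0, 0], "angular": [0, 0, 0]}, {"xyz": [-0.005, 0, 0], "angular": [0, 0, 0]}]}}

```text
clock: 42.95
position: [0.5685, -0.0434, 0.0889]
ee_rot: [0.679, 0.734, 0.002, -0.001]
ft_force: [-1.0, 7.7, 1.0]
grip_width: 0.002
grasp_force: 3.6
```

```bash
python3 - <<'E'
from h import *
print(wf(st()[1]),get_obs()['ft_force'])
E
```

```text
[-2.73273973e-05  1.82156678e-01] [-0.95406237  7.69207287  1.00943653]
```

Home. Now the pin again.

Emit:
{"api": "carry_out", "payload": {"motion": [{"xyz": [0.012, 0, 0], "angular": [0, 0, 0]}, {"xyz": [0.027, 0, 0], "angular": [0, 0, 0]}, {"xyz": [0.027, 0, -0.05], "angular": [0, 0, 0]}, {"xyz": [0.027, 0, -0.1], "angular": [0, 0, 0]}, {"xyz": [0.027, 0, -0.1], "angular": [0, 0, 0]}], "hand": 0}}

```text
clock: 43.45
position: [0.5698, -0.0178, 0.196]
ee_rot: [0.679, 0.734, 0.005, 0.004]
ft_force: [1.6, -0.2, -0.3]
grip_width: 0.001
grasp_force: 0.0
```

Emit:
{"api": "carry_out", "payload": {"motion": [{"xyz": [-0.118, 0.087, 0.002], "angular": [0, 0, 45]}, {"xyz": [-0.118, 0.087, 0.002], "angular": [0, 0, 45]}, {"xyz": [-0.118, 0.087, 0.002], "angular": [0, 0, 45]}, {"xyz": [-0.118, 0.087, 0.002], "angular": [0, 0, 45]}, {"xyz": [-0.118, 0.087, 0.002], "angular": [0, 0, 45]}, {"xyz": [-0.118, 0.087, 0.002], "angular": [0, 0, 45]}, {"xyz": [-0.118, 0.087, 0.002], "angular": [0, 0, 45]}, {"xyz": [-0.118, 0.087, 0.002], "angular": [0, 0, 45]}], "hand": 0.55}}

```text
clock: 44.25
position: [0.6623, -0.1288, 0.1868]
ee_rot: [0.908, 0.419, 0.001, -0.0]
ft_force: [-0.3, 0.5, 0.4]
grip_width: 0.55
grasp_force: 0.0
```

```bash
python3 - <<'E'
from h import *
p=pin(49.4);rel([([*p,.102],49.4)])
E
```

```text
now [ 0.6623 -0.1288  0.1868] yaw 49.54 t 44.2 F [-0.3  0.5  0.4] q7 -0.43 w 0.55
xyz [-0.1, 2.0, 84.8] mm  ang [-0.01, -0.1, 0.14]
```

Emit:
{"api": "carry_out", "payload": {"motion": [{"xyz": [0, 0.002, 0.03], "angular": [0, 0, 0]}, {"xyz": [0, 0.002, 0.065], "angular": [0, 0, 0]}, {"xyz": [0, 0.002, 0.083], "angular": [0, 0, 0]}, {"xyz": [0, 0.002, 0.083], "angular": [0, 0, 0]}]}}

```text
clock: 44.65
position: [0.6621, -0.13, 0.1009]
ee_rot: [0.908, 0.419, -0.001, -0.002]
ft_force: [0.1, -1.2, 0.1]
grip_width: 0.545
grasp_force: 0.0
```

Emit:
{"api": "carry_out", "payload": {"motion": [{"xyz": [0, 0, 0], "angular": [0, 0, 0]}, {"xyz": [0, 0, 0], "angular": [0, 0, 0]}, {"xyz": [0, 0, 0], "angular": [0, 0, 0]}, {"xyz": [0, 0, 0], "angular": [0, 0, 0]}, {"xyz": [0, 0, 0], "angular": [0, 0, 0]}], "hand": 0, "grip_force": 25}}

```text
clock: 45.15
position: [0.6647, -0.131, 0.1057]
ee_rot: [0.908, 0.418, 0.002, 0.0]
ft_force: [-2.4, 0.7, 6.7]
grip_width: 0.247
grasp_force: 24.9
```

Emit:
{"api": "carry_out", "payload": {"motion": [{"xyz": [-0.0012, -0.0174, 0], "angular": [0, 0, -8]}, {"xyz": [-0.0048, -0.0345, 0], "angular": [0, 0, -16]}, {"xyz": [-0.0108, -0.0508, 0], "angular": [0, 0, -24]}, {"xyz": [-0.019, -0.0662, 0], "angular": [0, 0, -32]}, {"xyz": [-0.0292, -0.0803, 0], "angular": [0, 0, -40]}, {"xyz": [-0.0414, -0.0929, 0], "angular": [0, 0, -48]}, {"xyz": [-0.0551, -0.1036, 0], "angular": [0, 0, -56]}, {"xyz": [-0.0702, -0.1124, 0], "angular": [0, 0, -64]}, {"xyz": [-0.0864, -0.1189, 0], "angular": [0, 0, -72]}, {"xyz": [-0.1033, -0.1231, 0], "angular": [0, 0, -80]}, {"xyz": [-0.1206, -0.1249, 0], "angular": [0, 0, -88]}, {"xyz": [-0.125, -0.125, 0], "angular": [0, 0, -90]}]}}

```text
clock: 46.35
position: [0.4887, -0.1451, 0.1057]
ee_rot: [0.345, 0.939, 0.002, 0.003]
ft_force: [12.7, 12.2, -1.2]
grip_width: 0.245
grasp_force: 29.5
```

Emit:
{"api": "carry_out", "payload": {"motion": [{"xyz": [0, 0, 0], "angular": [0, 0, 0]}, {"xyz": [0, 0, 0], "angular": [0, 0, 0]}, {"xyz": [0, 0, 0], "angular": [0, 0, 0]}, {"xyz": [0, 0, -0.04], "angular": [0, 0, 0]}, {"xyz": [0, 0, -0.09], "angular": [0, 0, 0]}, {"xyz": [0, 0, -0.13], "angular": [0, 0, 0]}, {"xyz": [0, 0, -0.13], "angular": [0, 0, 0]}], "hand": 0.55}}

```text
clock: 47.05
position: [0.49, -0.1453, 0.2394]
ee_rot: [0.347, 0.938, 0.002, 0.005]
ft_force: [0.1, 0.3, -0.6]
grip_width: 0.549
grasp_force: 0.0
```

```bash
python3 - <<'E'
from h import *
# ball when free: fixture
b=wf([.5015,-.0143]);print(b); bf=b-np.array([.071,0])
rel([([*fw(bf[0]-.05,b[1]),.2],94.4),([*fw(bf[0]-.05,b[1]),.1],94.4)])
print(fw(bf[0]-.05,b[1]),fw(*bf))
E
```

```text
[-0.06459657  0.21629326]
now [ 0.49   -0.1453  0.2394] yaw 139.37 t 47.0 F [ 0.1  0.3 -0.6] q7 1.08 w 0.549
xyz [162.4, 21.1, 38.3] mm  ang [0.52, 0.26, 44.97]
xyz [163.1, 20.4, 138.3] mm  ang [0.52, 0.26, 44.97]
[ 0.38085662 -0.023583  ] [ 0.43070925 -0.01974705]
```

Emit:
{"api": "carry_out", "payload": {"motion": [{"xyz": [0.152, 0.031, 0.038], "angular": [0.3, 0.2, 45]}, {"xyz": [0.152, 0.031, 0.038], "angular": [0.3, 0.2, 45]}, {"xyz": [0.152, 0.031, 0.038], "angular": [0.3, 0.2, 45]}, {"xyz": [0.152, 0.031, 0.038], "angular": [0.3, 0.2, 45]}, {"xyz": [0.152, 0.031, 0.038], "angular": [0.3, 0.2, 45]}, {"xyz": [0.152, 0.031, 0.038], "angular": [0.3, 0.2, 45]}, {"xyz": [0.152, 0.031, 0.038], "angular": [0.3, 0.2, 45]}, {"xyz": [0.152, 0.031, 0.038], "angular": [0.3, 0.2, 45]}, {"xyz": [0.152, 0.031, 0.038], "angular": [0.3, 0.2, 45]}], "hand": 0, "grip_force": 40}}

```text
clock: 47.95
position: [0.3922, -0.0222, 0.1955]
ee_rot: [0.679, 0.734, -0.001, -0.003]
ft_force: [0.1, -0.1, 0.1]
grip_width: -0.003
grasp_force: 0.0
```

```bash
python3 - <<'E'
from h import *
bf=np.array([-.1356,.2163])
rel([([*fw(bf[0]-.036,bf[1]),.1],94.4),([*fw(bf[0]+.071-.024,bf[1]),.1],94.4)])
c=snap('top');q=snap('scene');print(hub(c))
a=cv2.resize(c['img'][110:270,235:435,::-1],(500,400));b=cv2.resize(q['img'][120:240,80:240,::-1],(300,400)[0:2])
cv2.imwrite('pics/v13.png',np.hstack([a,b]))
E
```

```text
now [ 0.3922 -0.0222  0.1955] yaw 94.5 t 48.0 F [ 0.1 -0.1  0.1] q7 0.01 w -0.003
xyz [-0.7, 3.1, 95.5] mm  ang [-0.3, -0.14, 0.1]
xyz [-0.8, 86.1, 95.1] mm  ang [-0.3, -0.14, 0.1]
((579.0496215820312, -237.01416015625), (108.26510620117188, 134.0681610107422), 3.6585769653320312)
```

View pics/v13.png

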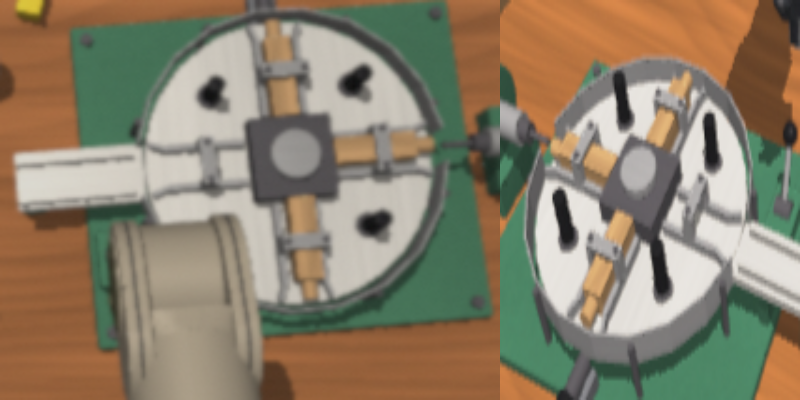

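All three blanks are home at (280,65), (385,147) and (303,245), and the empty nest at (205,160) faces the trough on the click. Now I'll throw the lever.

Emit:
{"api": "carry_out", "payload": {"motion": [{"xyz": [0, 0, 0.04], "angular": [-0.3, 0, 0]}, {"xyz": [0, 0, 0.08], "angular": [-0.3, 0, 0]}, {"xyz": [0, 0, 0.095], "angular": [-0.3, 0, 0]}, {"xyz": [0, 0, 0.095], "angular": [-0.3, 0, 0]}, {"xyz": [0, 0, 0.095], "angular": [-0.3, 0, 0]}]}}

```text
clock: 48.55
position: [0.3921, -0.022, 0.1013]
ee_rot: [0.679, 0.734, 0.001, -0.001]
ft_force: [0.5, 0.9, 0.2]
grip_width: 0.002
grasp_force: 0.0
```

Emit:
{"api": "carry_out", "payload": {"motion": [{"xyz": [0, 0.015, 0], "angular": [0, 0, 0]}, {"xyz": [0, 0.03, 0], "angular": [0, 0, 0]}, {"xyz": [0, 0.045, 0], "angular": [0, 0, 0]}, {"xyz": [0, 0.058, 0], "angular": [0, 0, 0]}, {"xyz": [0, 0.07, 0], "angular": [0, 0, 0]}, {"xyz": [0, 0.077, 0], "angular": [0, 0, 0]}, {"xyz": [0, 0.08, 0], "angular": [0, 0, 0]}, {"xyz": [0, 0.08, 0], "angular": [0, 0, 0]}]}}

```text
clock: 49.35
position: [0.4717, -0.0158, 0.1007]
ee_rot: [0.679, 0.734, 0.001, -0.001]
ft_force: [-0.2, -0.1, -0.1]
grip_width: -0.001
grasp_force: 0.0
```

Emit:
{"api": "carry_out", "payload": {"motion": [{"xyz": [0, 0.003, 0], "angular": [0, 0, 0]}, {"xyz": [0, 0.006, 0], "angular": [0, 0, 0]}, {"xyz": [0, 0.006, 0], "angular": [0, 0, 0]}]}}

```text
clock: 49.65
position: [0.4777, -0.0153, 0.1008]
ee_rot: [0.679, 0.734, 0.001, -0.001]
ft_force: [0.1, -0.4, -0.1]
grip_width: -0.004
grasp_force: 0.0
```

Emit:
{"api": "carry_out", "payload": {"motion": [{"xyz": [0, 0.002, 0], "angular": [0, 0, 0]}, {"xyz": [0, 0.004, 0], "angular": [0, 0, 0]}, {"xyz": [0, 0.004, 0], "angular": [0, 0, 0]}]}}

```text
clock: 49.95
position: [0.4796, -0.0153, 0.1004]
ee_rot: [0.679, 0.734, -0.001, -0.002]
ft_force: [-11.2, -0.8, 7.6]
grip_width: -0.003
grasp_force: 5.7
```

Emit:
{"api": "carry_out", "payload": {"motion": [{"xyz": [0, 0.002, 0], "angular": [0, 0, 0]}, {"xyz": [0, 0.004, 0], "angular": [0, 0, 0]}, {"xyz": [0, 0.004, 0], "angular": [0, 0, 0]}]}}

```text
clock: 50.25
position: [0.4804, -0.0152, 0.1001]
ee_rot: [0.68, 0.734, -0.003, -0.005]
ft_force: [-29.0, -0.8, 22.5]
grip_width: -0.004
grasp_force: 15.0
```

It's at the stop. I'll back off, lift clear and check.

Emit:
{"api": "carry_out", "payload": {"motion": [{"xyz": [0, -0.015, 0], "angular": [0, 0, 0]}, {"xyz": [0, -0.03, 0], "angular": [0, 0, 0]}, {"xyz": [0, -0.035, -0.05], "angular": [0, 0, 0]}, {"xyz": [0, -0.035, -0.1], "angular": [0, 0, 0]}, {"xyz": [0.05, -0.035, -0.13], "angular": [0, 0, 0]}, {"xyz": [0.1, -0.035, -0.13], "angular": [0, 0, 0]}, {"xyz": [0.15, -0.035, -0.13], "angular": [0, 0, 0]}, {"xyz": [0.2, -0.035, -0.13], "angular": [0, 0, 0]}, {"xyz": [0.2, -0.035, -0.13], "angular": [0, 0, 0]}, {"xyz": [0.2, -0.035, -0.13], "angular": [0, 0, 0]}]}}

```text
clock: 51.25
position: [0.4349, 0.1833, 0.2312]
ee_rot: [0.678, 0.735, 0.001, -0.001]
ft_force: [0.7, -1.1, -0.8]
grip_width: 0.001
grasp_force: 0.0
```

```bash
python3 - <<'E'
from h import *
c=snap('top');q=snap('scene');print(hub(c))
a=cv2.resize(c['img'][110:270,235:435,::-1],(500,400));b=cv2.resize(q['img'][120:280,80:240,::-1],(300,400))
cv2.imwrite('pics/v14.png',np.hstack([a,b]))
E
```

```text
((578.953857421875, -235.51702880859375), (108.26510620117188, 131.06785583496094), 3.6585769653320312)
```

View pics/v14.png

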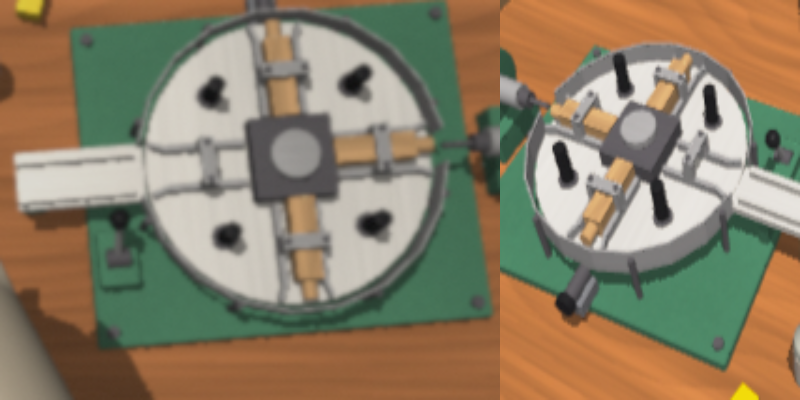

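The lever is over (ball at (120,217)), all three blanks are home, the empty nest faces the trough and the arm is clear.

```bash
python3 -c "
from workcell import *
print(hand_in())"
```

```text
the job is handed in; nothing more can be done
None
```

I loaded all three blanks home in their nests and left the dial on a click with the empty nest at the trough; it is clamped again and handed in at about 51 s, with no verdict returned.

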